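# Free a bonded flow cell from its ratchet clamp and set it under the inspection microscope

### The arm

A 6-joint arm with a two-finger parallel gripper is mounted at the origin on the work surface. World frame = base frame: x ahead of the robot, y to its left, z up, the work surface at z = 0. Lengths are in m, angles in rad, forces in N, time in s.
With the tool pointing down it reaches from about 0.375 to 0.925 m from the base axis. Payload 5.7 kg.
Tool frame: the origin (TCP) lies at the very end of the fingers, on their centre line; the grasp point (between the pads) lies 19 mm behind it; z points along the fingers, y is the direction in which the jaws open and shut (so a half turn about z gives the same grasp; the last joint's range is limited). The gripper opens to 85 mm and grips with 20 to 120 N. Pads are 22 mm wide; open, the fingers measure 114 mm over their backs; the gripper's body (76 mm by 85 mm) begins 54 mm behind the grasp point. The pads swing forward as they close: fully open they stand 13 mm farther back than shut.
Start: joints at [1.105, 0.359, 1.51, -0, 1.272, -0.115], TCP at [0.206, 0.563, 0.206] pointing down, gripper open.
Joint ranges: [-2.97, 2.97], [-1.01, 2.36], [0.21, 2.38], [-0.96, 4.11], [0.2, 2.71], [-2.98, 2.98]. Speed limits (rad/s): [2.39, 2.39, 3.14, 3.14, 3.14, 3.14].

### API

Orientations are given as a unit quaternion [w, x, y, z].
In Python, from workcell import env gives the robot as it stands.
- The arm moves only by the tool send_rows, never from a script. Its argument "moves" is a list of rows, each an object with "grip": the gripper command: -1 is shut, 1 is fully open, values between are in proportion; "translation": the shift along the tool's x, y, z in m, a list of three; "turn": the turn, a rotation vector about the tool's x, y, z in rad, a list of three. In form: [{"grip": grip, "translation": [dx, dy, dz], "turn": [rx, ry, rz]}, ...]. A call has 1 to 20 rows; each row shifts and turns the commanded pose from where the row before left it, along the tool's axes as they then stand; what a row does not reach is not made up. A row lasts 1/8 s, in which the tool goes at most 62.5 mm and 10.7 degrees, less where a joint would pass 70% of its speed; a pose out of reach is approached as far as the arm can. A call is refused whole if a number of a shift passes 0.0625 or a number of a turn 0.188, either way. A call with a gripper value outside its range is refused whole. The fingers move at their own pace and stop on an object; "grip_force" is the grip in N (left out, the last holds). Time passes only in rows, so rows that do not move let the fingers close. It gives the time, the measured TCP pose, the force and the opening at its end, in the units of the state.
- env.read_state(): the state, without advancing time (a new reading comes with each control period).
- env.get_image(name): name is "side" or "top" or "wrist"; returns a dict with "color" (420x560x3 uint8, red, green, blue), "mtx" (3x3 intrinsics, pixels), "extrinsics" (4x4, takes a point from camera to world coordinates). Camera axes: x right, y down, z forward; pixel columns grow to the right and rows downward; lengths in m; the calibration is good to about 2 mm. The wrist camera is an equidistant fisheye: a pixel r from the principal point sees the ray r / f radians off the axis. A picture is of the moment at which its call begins. There is no depth.
- env.job_done(): hands the job in, once; it reports no verdict.
Trained networks look in a picture, given as the dict that the camera call returned (one of the last four; its "shot" number tells which), for a name from the list of things; names that differ only in an ending like _2 or _b are one class to them, and where a whole thing is asked for, a point or a joint stands for the part that bears it (a point fixed in the world has none). Each returns a list of dicts, best first, with "p" (0 to 1); they miss things now and then, are a little off and sometimes report something else, mostly with a low value. They report only what shows in the picture. A call takes as long as a camera call. They do not tell look-alikes from the thing itself.
- env.spot_in(picture, label): "centre" ([row, column] in pixels, amid what is visible of it).
The state is a dict: "time_s": time; "joint_pos": joint angles; "qd": joint speeds; "effort": joint torques, N m; "position": TCP position; "orientation": TCP orientation; "contact_force": force on the tool from outside, world axes, zero at the start; "moment": the same for the moment, N m; "opening": opening from 0.0 (shut) to 1.0 (fully open).
Only numpy, scipy, OpenCV 4.12 (cv2) and the standard library are available. Lean on these libraries where they do the work, as an engineer would, in place of code of your own. Each camera call takes 0.05 s, during which the arm holds its last target.

### The job

The glue on the flow cell has set: lift the pawl of the ratchet clamp, slide the moving jaw back clear of the cell, and lift the cell out by its middle, since the jaws' nests still surround its end caps. Lay it flat on the bench and take it again by one of its end caps, so that its middle is free for the lens; then set it flat on the microscope's base plate with the middle of its window under the lens. Do not let go of the cell in the air, do not touch the lens head, and leave the other things on the bench where they are.

Things in the scene. Friction and masses are not known exactly. Their poses are not given: they have to be found in the camera images.
- clamp: Ratchet bar clamp screwed to the bench: grey steel bar 358 mm long, 94 mm wide, 12 mm thick. Origin on the bench under the middle of the clamped cell; x runs along the bar from the fixed jaw to the moving jaw, z up. The bar spans x -128 to 230 mm. Fixed jaw: aluminium, 66 mm high, at the -x end, with a small spring-loaded rubber pad facing the cell.
- clamp_bed (a point): Middle of the bed between the jaws, level with the top of two low rests (x = +-64 mm, 14 mm high, 30 mm wide) that carry the cell 26 mm above the bench. Axes as the clamp's. Only x from -47 to 47 mm of the clamped cell can be reached from the sides; there, nothing but the 12 mm bar lies beside it.
- jaw_face (a point): Middle of the moving jaw's rubber face (41 mm above the bench, x = 95 mm in the clamp's frame when closed). The jaw block is 80 mm wide, 66 mm high. Each jaw is a nest open on top: two cheeks, 12 mm thick and 52 mm high, reach 47 mm along the cell, 2 mm beside its end cap.
- jaw (a joint): Position of the moving jaw in m: 0 = closed on the cell, grows to 0.022 (its stop) as it slides back (clamp's +x). It slides with about 3 N of friction. The fixed jaw's spring pad (4 mm stroke) presses the cell with about 10 to 16 N until the jaw is back a few mm.
- pawl_tab (a point): Centre of the thumb tab at the free end of the pawl: ribbed dark steel block 30 mm along the bar, 22 mm wide, 18 mm high, behind the moving jaw; 43 mm above the bench and at x = 187 mm in the clamp's frame with pawl down and jaw closed. Free space beside it; below it the toothed rack (20 mm wide) reaches 19 mm above the bench. Axes as the clamp's while the pawl is down.
- pawl (a joint): Pawl angle in rad: 0 = down in the rack, up to 0.45 as the tab is lifted. Hinge across the bar, 58 mm from the tab centre towards the jaw and 18.5 mm below it. A light spring (1.5 to 4 N at the tab) presses it down; freeing it takes about 7 N while the cell is clamped. Down, it locks the jaw against sliding back; clear of the teeth from about 0.15 (0.2 to 0.3, tab up 12 to 17 mm, is ample). Pulling the lifted tab along +x draws the jaw along.
- cell_mid (a point): Centre (half-way up) of the flow cell: 190 mm long (x), 46 mm wide (y), 30 mm high (z up), about 0.25 kg, both ends alike. Two bright aluminium end caps 40 mm long, 46 mm wide, 30 mm high (centres at x = +-75 mm); between them a black body 110 mm long, 40 mm wide, 26 mm high, with a glass window strip along its top. Starts lengthwise in the clamp, centre 41 mm above the bench.
- scope: Stand of the inspection microscope, fixed on the bench. Origin on the bench under the lens axis; x points from its open front (the robot's side) to the pillar, z up. White base plate 18 mm thick, spanning x -90 to 170 mm, y -85 to 85 mm; pillar 32 mm thick, 390 mm high, at x = 132 mm.
- stage_mark (a point): Point on top of the base plate exactly under the lens axis, centre of a grey disc 92 mm across; 18 mm above the bench. Axes as the stand's.
- scope_head: Lens head, fixed: black ring light 56 mm across and 24 mm high, above it a white tube up to 56 mm thick with a camera on top, carried from the pillar by an arm. Origin at the middle of the ring light's underside, 118 mm above the bench (100 mm above the base plate).
- slide_box: Bystander: closed grey slide box, 85 x 120 x 34 mm; origin under its centre.
- cleaner: Bystander: small bottle of lens cleaner, 48 mm across, 105 mm high; origin under its centre.
- driver: Bystander: screwdriver, 170 mm long, lying along its x, handle to its -x.
- dish: Bystander: shallow clear dish, 90 mm across, 16 mm high; origin under its centre.
There are look-alikes about, which are no part of the job. Leave any purple look-alike of the part that bears cell_mid alone.

How it is judged:
On the way, in this order (a step that is already met when the one before it is completed fails the run):
1. the moving jaw is slid back by 10 mm or more (value of joint jaw above 0.01 m), for 0.2 s.
2. the cell is lifted out of the clamp, held by its middle part (height (world z) of cell_mid above 0.06 m and contact force between the fingers and cell above 1 N and x of the grasp point in the frame of cell_mid between -0.055 and 0.055 m), for 0.1 s.
3. the cell lies flat on the bench, let go and at rest (height (world z) of cell_mid below 0.021 m and angle between cell_mid's own z axis and vertical below 0.1 rad and contact force between the fingers and cell below 0.1 N and linear speed of cell below 0.02 m/s), for 0.2 s.
4. the cell is held by one of its end caps (contact force between the fingers and cell above 1 N and (x of the grasp point in the frame of cell_mid above 0.055 m or x of the grasp point in the frame of cell_mid below -0.055 m)), for 0.2 s.
At the end, for the whole second after the job is handed in: the cell lies flat (within 0.08 rad), window up, on the microscope's base plate, its middle within 15 mm of the lens axis seen from above, released and at rest (horizontal distance between cell_mid and stage_mark below 0.015 m and height (world z) of cell_mid between 0.029 and 0.037 m and angle between cell_mid's own z axis and vertical below 0.08 rad and linear speed of cell below 0.02 m/s); the robot touches nothing.
It fails at once if the cell is let go in the air (its centre more than 60 mm above the bench with no finger on it) (height (world z) of cell_mid above 0.06 m and contact force between the fingers and cell below 0.01 N).
It fails at once if the lens head is touched (contact force between scope_head and anything else above 1 N).
It fails at once if a bystander is moved by more than 30 mm (distance of any of slide_box, cleaner, driver, dish from where it was at the start of the episode above 0.03 m).
It also fails if it takes over 64 s, if anything falls off the work surface, if the arm or the gripper's body presses on something with over 40 N, if the wrist force passes 120 N, or if a joint passes its speed limit or range.

## Working session

There is one attempt and no reset: what is moved stays moved. The work goes in short steps, Python scripts to look and compute and a tool call to move; the robot and the scene stay as the last step left them, time stands still between calls to the robot, and variables do not carry over. Pictures are saved under pics/ and viewed, and the job is handed in when it is done.

Besides the shell and the picture viewer there is one more tool, called as name(argument=value, ...) on one line, values as JSON. send_rows: Moves the arm, as the interface text tells. Its arguments: {"type":"object","properties":{"moves":{"type":"array","items":{"type":"object","properties":{"grip":{"type":"number"},"translation":{"type":"array","items":{"type":"number"}},"turn":{"type":"array","items":{"type":"number"}}}}},"grip_force":{"type":"number"}},"required":["moves"]}

```bash
ls; mkdir -p pics
cat > h.py <<'E'
import numpy as np, cv2
from workcell import env
from scipy.spatial.transform import Rotation as R
def snap(n,f):
    p=env.get_image(n); cv2.imwrite('pics/'+f+'.png',p['color'][:,:,::-1]); return p
def ray(p,rc,fish=False):
    K=np.array(p['mtx']);T=np.array(p['extrinsics'])
    x=(rc[1]-K[0,2])/K[0,0]; y=(rc[0]-K[1,2])/K[1,1]
    if fish:
        t=np.hypot(x,y); s=np.sin(t)/t if t>1e-9 else 1
        d=np.array([x*s,y*s,np.cos(t)])
    else: d=np.array([x,y,1.]); d/=np.linalg.norm(d)
    return T[:3,3],T[:3,:3]@d
def onz(p,rc,z,fish=False):
    o,d=ray(p,rc,fish); return o+d*(z-o[2])/d[2]
def tri(rs):
    A=np.zeros((3,3));b=np.zeros(3)
    for o,d in rs:
        M=np.eye(3)-np.outer(d,d);A+=M;b+=M@o
    x=np.linalg.solve(A,b); return x,[np.linalg.norm((np.eye(3)-np.outer(d,d))@(x-o)) for o,d in rs]
E
python3 - <<'E'
from h import *
np.set_printoptions(precision=4,suppress=True)
s=env.read_state(); print({k:np.round(v,3) for k,v in s.items()})
for n in ['top','side','wrist']:
    p=snap(n,n+'0'); print(n,p['mtx'],p['extrinsics'])
    for l in ['clamp','clamp_bed','jaw_face','pawl_tab','cell_mid','scope','stage_mark','scope_head','slide_box','cleaner','driver','dish']:
        for q in env.spot_in(p,l)[:3]: print(n,l,np.round(q['centre'],1),round(q['p'],2), np.round(onz(p,q['centre'],0.04,n=='wrist'),3))
E
```

```text
pics
{'time_s': np.float64(0.0), 'joint_pos': array([ 1.105,  0.359,  1.511,  0.   ,  1.273, -0.115]), 'qd': array([-0.001, -0.001,  0.001,  0.002, -0.   ,  0.   ]), 'effort': array([ -0.   , -52.761, -27.863,  -0.   ,   0.013,  -0.   ]), 'position': array([0.206, 0.563, 0.205]), 'orientation': array([-0.   ,  0.175,  0.985, -0.001]), 'contact_force': array([0.321, 0.11 , 0.175]), 'moment': array([0.008, 0.051, 0.023]), 'opening': np.float64(0.993)}
top [[504.793    0.     296.7897]
 [  0.     504.793  203.2618]
 [  0.       0.       1.    ]] [[ 0.0059 -0.993   0.1176  0.3781]
 [-0.9998 -0.0039  0.0173  0.0776]
 [-0.0167 -0.1177 -0.9929  1.361 ]
 [ 0.      0.      0.      1.    ]]
top clamp [209.8 235.9] 0.6 [0.516 0.261 0.04 ]
top clamp_bed [204.8 236.6] 0.83 [0.53  0.259 0.04 ]
top clamp_bed [159.9 452.6] 0.64 [ 0.652 -0.311  0.04 ]
top jaw_face [207.5 228.8] 0.61 [0.522 0.28  0.04 ]
top pawl_tab [209.2 211.5] 0.66 [0.518 0.326 0.04 ]
top pawl_tab [132.2 335.6] 0.57 [ 0.726 -0.002  0.04 ]
top cell_mid [202.2 275. ] 0.97 [0.537 0.158 0.04 ]
top cell_mid [137.  185.7] 0.87 [0.713 0.4
[... 1538 characters left out ...]
0.       1.    ]] [[ 0.3437  0.8906  0.2979  0.1303]
 [ 0.9391 -0.3259 -0.1093  0.5921]
 [-0.0002  0.3173 -0.9483  0.3755]
 [ 0.      0.      0.      1.    ]]
wrist clamp [404.6 134.7] 0.7 [0.489 0.178 0.04 ]
wrist clamp_bed [400.4 131.7] 0.88 [0.477 0.18  0.04 ]
wrist jaw_face [405.3  18.8] 0.26 [ 0.49 -0.24  0.04]
wrist cell_mid [334.6 311.1] 0.88 [0.411 0.53  0.04 ]
wrist cell_mid [344.2  32.4] 0.84 [0.32  0.036 0.04 ]
wrist cell_mid [410.9 154.8] 0.71 [0.511 0.21  0.04 ]
wrist scope [404.9  19.6] 0.82 [ 0.489 -0.234  0.04 ]
wrist stage_mark [405.4  20.7] 0.74 [ 0.49 -0.23  0.04]
wrist slide_box [308.5 117.2] 0.83 [0.291 0.288 0.04 ]
wrist cleaner [403.9  22.5] 0.27 [ 0.484 -0.212  0.04 ]
```

View pics/top0.png

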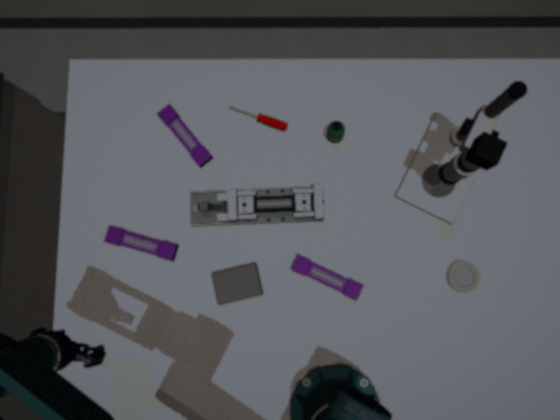

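View pics/side0.png

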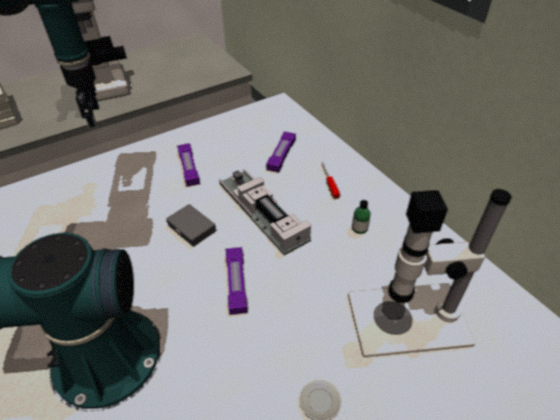

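View pics/wrist0.png

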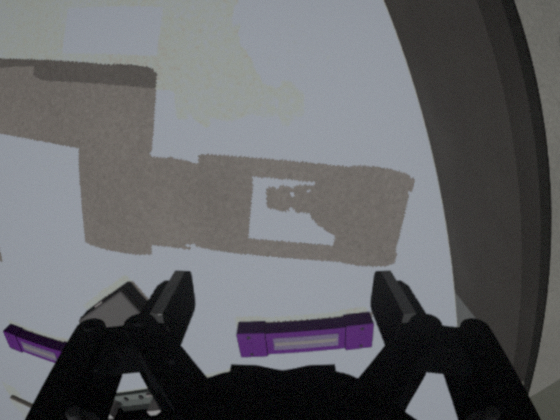

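Run:
```python
import cv2
a=cv2.imread('pics/top0.png')[170:240,175:345]; cv2.imwrite('pics/z1.png',cv2.resize(a*1,None,fx=4.7,fy=4.7,interpolation=3))
a=cv2.imread('pics/side0.png')[155:260,210:320]; cv2.imwrite('pics/z2.png',cv2.resize(a,None,fx=5.5,fy=5.5,interpolation=3))
a=cv2.imread('pics/top0.png')[80:240,380:540]; cv2.imwrite('pics/z3.png',cv2.resize(a,None,fx=3.7,fy=3.7,interpolation=3))
```

```text
(no output)
```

View pics/z1.png

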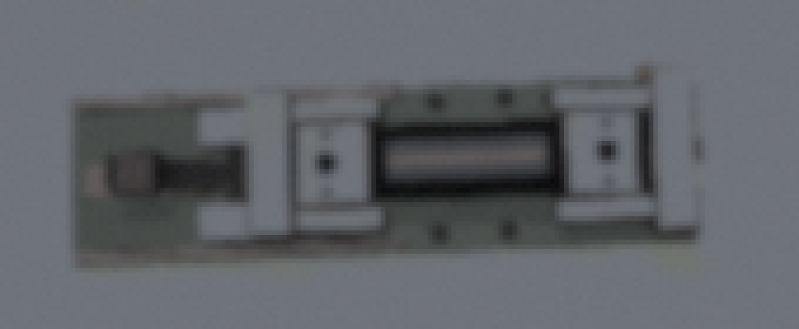

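View pics/z2.png

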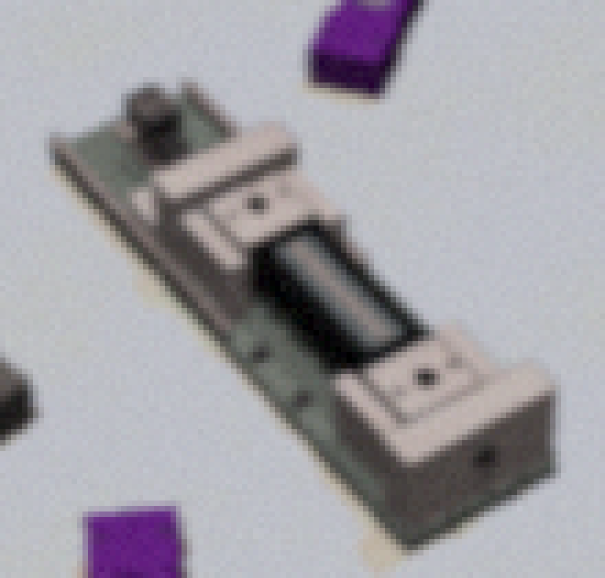

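View pics/z3.png

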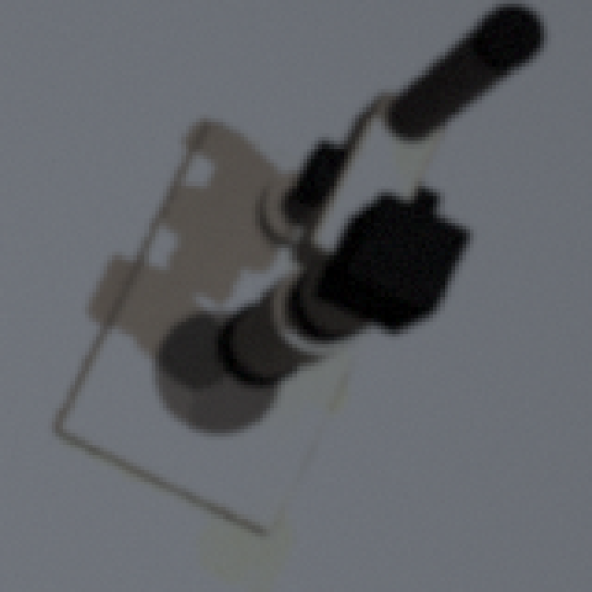

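Run:
```python
from h import *
import pickle
np.set_printoptions(precision=4,suppress=True)
t=snap('top','t1'); s=snap('side','s1')
a=onz(t,(204.5,244.1),.056); b=onz(t,(201.9,304.1),.056); print('caps',a,b,np.linalg.norm(a-b),(a+b)/2, np.degrees(np.arctan2(*(a-b)[1::-1])))
def S(x,y): return (155+y/5.5,210+x/5.5)
print('tri cap L',tri([ray(t,(204.5,244.1)),ray(s,S(257,204))]),'R',tri([ray(t,(201.9,304.1)),ray(s,S(427,377))]))
print('tab',tri([ray(t,(206.6,203.7)),ray(s,S(152,105))]), onz(t,(206.6,203.7),.05))
fl=onz(t,(196.2,396.2),.018);fr=onz(t,(224,452.4),.018);bl=onz(t,(112.4,435.4),.018)
print('scope',fl,fr,bl,np.linalg.norm(fl-fr),np.linalg.norm(fl-bl))
m=(fl+fr)/2; e=(bl-fl)/np.linalg.norm(bl-fl); print(m+e*.09,np.degrees(np.arctan2(e[1],e[0])))
# disc by color in side / top
d=onz(t,(80+374/3.7,380+217/3.7),.018);print('disc top',d)
```

```text
caps [0.5288 0.2377 0.056 ] [0.5362 0.0813 0.056 ] 0.1565806221894712 [0.5325 0.1595 0.056 ] 92.72420419600799
tri cap L (array([0.5307, 0.2382, 0.048 ]), [np.float64(0.0010950041089264363), np.float64(0.0010950041089264288)]) R (array([0.5378, 0.0809, 0.0499]), [np.float64(0.0008889267919263837), np.float64(0.0008889267919265185)])
tab (array([0.5249, 0.3456, 0.0429]), [np.float64(0.0006845810378034885), np.float64(0.0006845810378034611)]) [0.5235 0.3445 0.05  ]
scope [ 0.5572 -0.1649  0.018 ] [ 0.4833 -0.3122  0.018 ] [ 0.7879 -0.2753  0.018 ] 0.16480427055682595 0.25581102663815813
[ 0.6014 -0.2774  0.018 ] -25.574988302120083
disc top [ 0.5985 -0.279   0.018 ]
```

Run:
```python
import cv2
a=cv2.imread('pics/side0.png')[180:360,330:530]; cv2.imwrite('pics/z4.png',cv2.resize(a,None,fx=3.3,fy=3.3,interpolation=3))
```

```text
(no output)
```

View pics/z4.png

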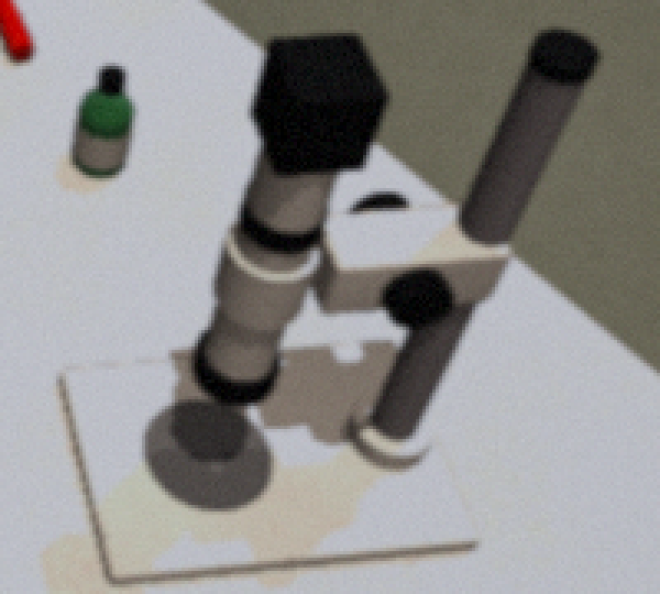

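send_rows(moves=[{"grip":1,"translation":[0,0,0],"turn":[0,0,0.1676]},{"grip":1,"translation":[0,0,0],"turn":[0,0,0.1676]},{"grip":1,"translation":[0,0,0],"turn":[0,0,0.1676]},{"grip":1,"translation":[0,0,0],"turn":[0,0,0.1676]},{"grip":1,"translation":[0,0,0],"turn":[0,0,0.1676]},{"grip":1,"translation":[0,0,0],"turn":[0,0,0.1676]},{"grip":1,"translation":[0,0,0],"turn":[0,0,0.1676]},{"grip":1,"translation":[-0.029,0.0386,0.009],"turn":[0,0,0]},{"grip":1,"translation":[-0.029,0.0386,0.009],"turn":[0,0,0]},{"grip":1,"translation":[-0.029,0.0386,0.009],"turn":[0,0,0]},{"grip":1,"translation":[-0.029,0.0386,0.009],"turn":[0,0,0]},{"grip":1,"translation":[-0.029,0.0386,0.009],"turn":[0,0,0]},{"grip":1,"translation":[-0.029,0.0386,0.009],"turn":[0,0,0]},{"grip":1,"translation":[-0.029,0.0386,0.009],"turn":[0,0,0]},{"grip":1,"translation":[-0.029,0.0386,0.009],"turn":[0,0,0]},{"grip":1,"translation":[0,0,0],"turn":[0,0,0]}], grip_force=40)

```text
time_s: 4.05
position: [0.5282, 0.3439, 0.133]
orientation: [0.0, 0.692, 0.722, -0.0]
contact_force: [0.0, 0.7, 0.5]
opening: 1.001
```

```bash
cat >> h.py <<'E'
def st():
    s=env.read_state(); q=s['orientation']; M=R.from_quat([q[1],q[2],q[3],q[0]]).as_matrix()
    print('t',round(float(s['time_s']),2),'p',np.round(s['position'],4),'xaz',round(float(np.degrees(np.arctan2(M[1,0],M[0,0]))),2),'z',np.round(M[:,2],3),'F',np.round(s['contact_force'],1),'open',round(float(s['opening']),3),'j',np.round(s['joint_pos'],2)); return s,M
E
python3 - <<'E'
from h import *
st(); p=snap('wrist','w1')
for l in ['pawl_tab','cell_mid','jaw_face']:
    for q in env.spot_in(p,l)[:3]: print(l,np.round(q['centre'],1),round(q['p'],2), np.round(onz(p,q['centre'],0.043,True),3))
E
```

```text
t 4.05 p [0.5282 0.3439 0.133 ] xaz 92.46 z [ 0.    -0.001 -1.   ] F [0.  0.7 0.5] open 1.001 j [ 0.47  0.47  1.52 -0.    1.15  0.43]
pawl_tab [213.6 281.7] 0.62 [0.529 0.337 0.043]
cell_mid [145.4 473.5] 0.96 [0.699 0.409 0.043]
cell_mid [406.3 142.4] 0.88 [0.348 0.046 0.043]
cell_mid [ 54.5 167.2] 0.77 [0.43  0.469 0.043]
jaw_face [267.9 276.9] 0.73 [0.527 0.284 0.043]
```

View pics/w1.png

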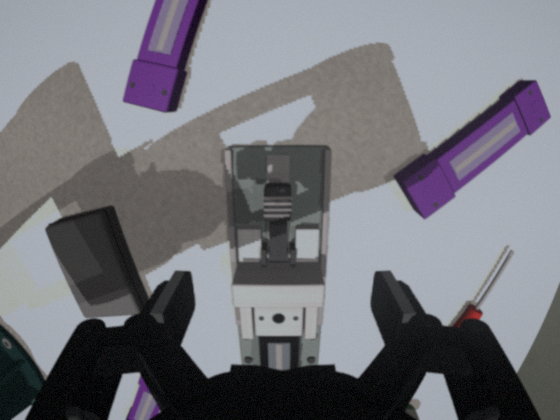

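Run:
```python
from h import *
import cv2
p=env.get_image('wrist'); im=p['color'][130:320,190:370,::-1]; cv2.imwrite('pics/z5.png',cv2.resize(im,None,fx=3.1,fy=3.1,interpolation=3))
for rc in [(206,277.5),(195,277.5),(218,277.5)]: print(onz(p,rc,.052,True))
print('bar end corners',onz(p,(147,231),.012,True),onz(p,(147,329),.012,True), 'hole',onz(p,(318,279),.056,True))
```

```text
[0.52119846 0.34861576 0.052     ]
[0.52080112 0.35788568 0.052     ]
[0.52163828 0.33827179 0.052     ]
bar end corners [0.47659834 0.38997381 0.012     ] [0.56518101 0.39408893 0.012     ] hole [0.52714031 0.23961204 0.056     ]
```

View pics/z5.png

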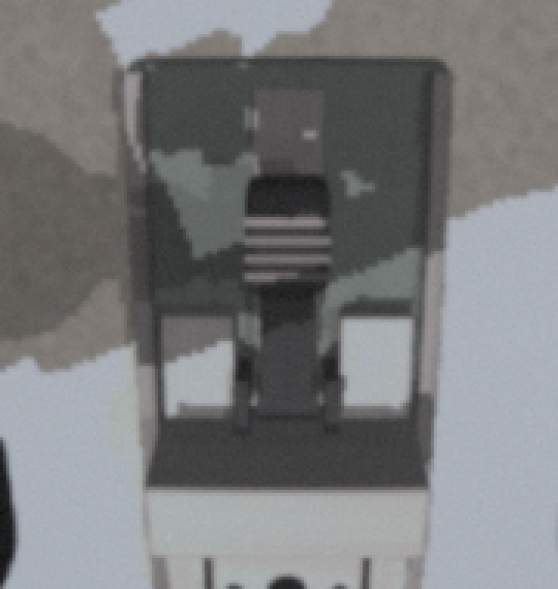

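Run:
```python
from h import *
p=env.get_image('wrist'); 
def c(x,y): return (130+y/3.1,190+x/3.1)
for q in [(287,178),(287,215),(287,282)]: print(onz(p,c(*q),.052,True))
print('bar end',onz(p,c(126,62),.012,True),onz(p,c(448,62),.012,True), 'hole',onz(p,c(288,585),.056,True))
t=env.get_image('top'); g=cv2.resize(t['color'][195:220,185:235,::-1],None,fx=14,fy=14,interpolation=3); cv2.imwrite('pics/z6.png',g)
```

```text
[0.52451312 0.36453122 0.052     ]
[0.52499042 0.35459717 0.052     ]
[0.52588282 0.33602882 0.052     ]
bar end [0.47622999 0.38736545 0.012     ] [0.57040172 0.39188705 0.012     ] hole [0.53085208 0.23904807 0.056     ]
```

View pics/z6.png

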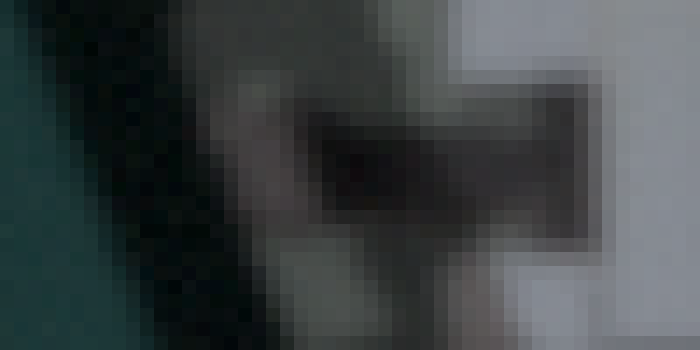

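send_rows(moves=[{"grip":1,"translation":[0.0032,-0.0028,0.028],"turn":[0,0,-0.005]},{"grip":1,"translation":[0,0,0.035],"turn":[0,0,0]},{"grip":1,"translation":[0,0,0.03],"turn":[0,0,0]},{"grip":1,"translation":[0,0,0.014],"turn":[0,0,0]},{"grip":-1,"translation":[0,0,0],"turn":[0,0,0]},{"grip":-1,"translation":[0,0,0],"turn":[0,0,0]},{"grip":-1,"translation":[0,0,0],"turn":[0,0,0]},{"grip":-1,"translation":[0,0,0],"turn":[0,0,0]},{"grip":-1,"translation":[0,0,0],"turn":[0,0,0]},{"grip":-1,"translation":[0,0,0],"turn":[0,0,0]},{"grip":-1,"translation":[0,0,0],"turn":[0,0,0]},{"grip":-1,"translation":[0,0,0],"turn":[0,0,0]}], grip_force=40)

```text
time_s: 5.9
position: [0.5225, 0.3491, 0.0267]
orientation: [0.0, 0.689, 0.725, -0.0]
contact_force: [0.8, -0.0, 0.5]
opening: 0.002
```

Run:
```python
from h import *
st(); p=snap('wrist','w2')
```

```text
t 5.9 p [0.5225 0.3491 0.0267] xaz 92.97 z [-0. -0. -1.] F [ 0.8 -0.   0.5] open 0.002 j [ 0.48  0.59  1.61 -0.    0.94  0.43]
```

View pics/w2.png

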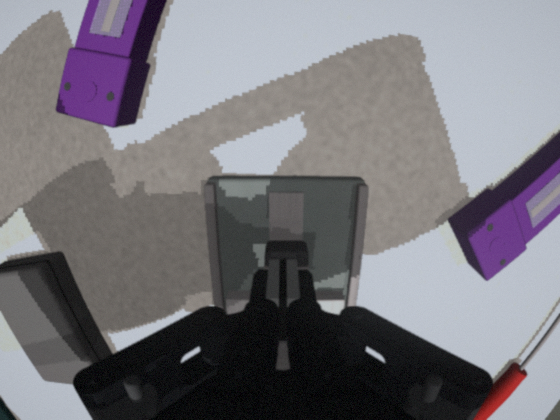

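Run:
```python
from h import *
p=env.get_image('wrist'); im=p['color'][165:375,190:380,::-1]; cv2.imwrite('pics/z7.png',cv2.resize(im,None,fx=2.8,fy=2.8,interpolation=3))
s=env.get_image('side'); im=s['color'][100:240,180:320,::-1]; cv2.imwrite('pics/z8.png',cv2.resize(im,None,fx=4.2,fy=4.2,interpolation=3))
def proj(p,X):
    T=np.linalg.inv(p['extrinsics']);c=T[:3,:3]@X+T[:3,3];K=p['mtx'];th=np.arctan2(np.hypot(c[0],c[1]),c[2]);u=c[:2]/np.hypot(c[0],c[1])*th
    return K[0][2]+K[0][0]*u[0],K[1][2]+K[1][1]*u[1]
for X in [(.5225,.3491,.0267),(.5225,.3491,.0457),(.5253,.3467,.052),(.5246,.3617,.052),(.5246,.3617,.034),(.526,.3317,.052)]: print(X,proj(p,np.array(X)))
```

```text
(0.5225, 0.3491, 0.0267) (np.float64(281.05438484336094), np.float64(252.44937955754483))
(0.5225, 0.3491, 0.0457) (np.float64(280.9107121909624), np.float64(268.1444548280941))
(0.5253, 0.3467, 0.052) (np.float64(286.09352116010194), np.float64(278.3342080923485))
(0.5246, 0.3617, 0.052) (np.float64(286.39185766859083), np.float64(252.0532264713813))
(0.5246, 0.3617, 0.034) (np.float64(286.0234520139219), np.float64(237.64867296961933))
(0.526, 0.3317, 0.052) (np.float64(285.80406662796537), np.float64(302.34221452273385))
```

View pics/z7.png

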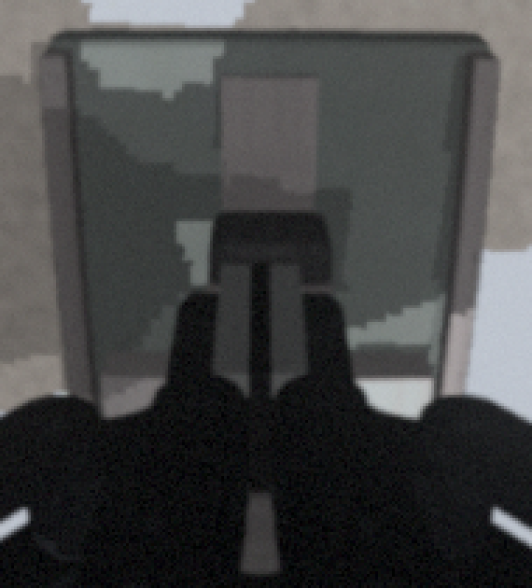

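View pics/z8.png

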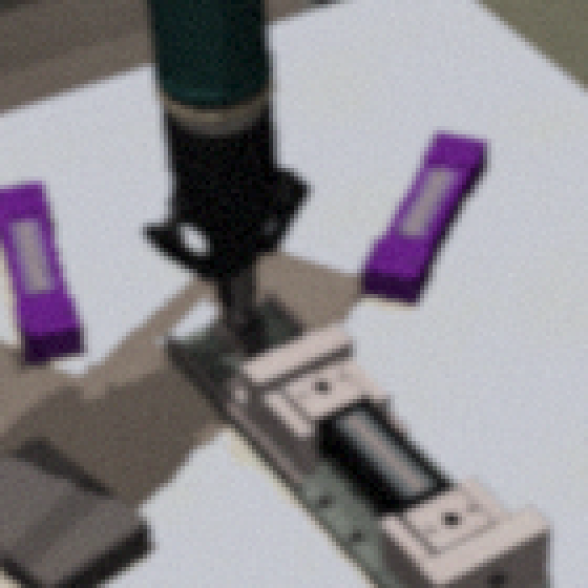

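Run:
```python
from h import *
s=env.get_image('side')
im=s['color'][150:205,210:270,::-1]; im=cv2.resize(cv2.convertScaleAbs(im,alpha=1.5),None,fx=10,fy=10,interpolation=3)
def pj(X):
    T=np.linalg.inv(s['extrinsics']);c=T[:3,:3]@np.array(X)+T[:3,3];K=s['mtx'];return K[0][2]+K[0][0]*c[0]/c[2],K[1][2]+K[1][1]*c[1]/c[2]
for n,X in dict(tcp=(.5225,.3491,.0267),gp=(.5225,.3491,.0457),tab=(.5253,.3467,.043),te=(.5246,.3617,.052),tn=(.526,.3317,.052)).items():
    u=pj(X); print(n,u); q=(int((u[0]-210)*10),int((u[1]-150)*10)); cv2.circle(im,q,4,(0,0,255),1); cv2.putText(im,n,q,0,.5,(0,255,255),1)
cv2.imwrite('pics/z9.png',im)
```

```text
tcp (np.float64(236.60256969359705), np.float64(177.75349487622964))
gp (np.float64(236.117840434663), np.float64(173.0860551816154))
tab (np.float64(237.35652555709015), np.float64(173.86202125813577))
te (np.float64(234.6289855409331), np.float64(169.06071338454115))
tn (np.float64(239.66184441258466), np.float64(174.22217468287175))
```

View pics/z9.png

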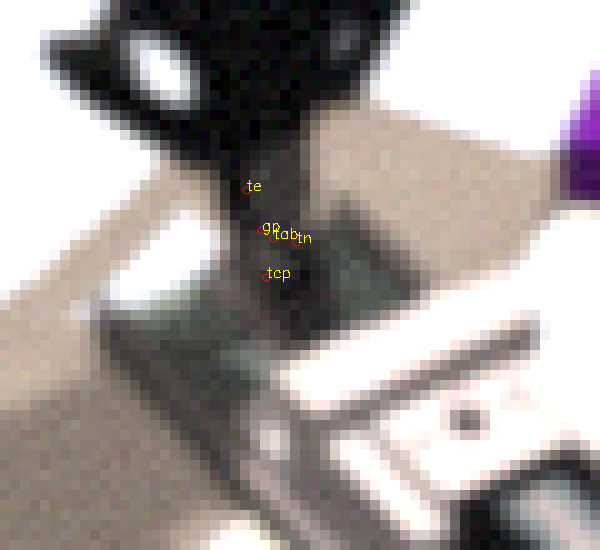

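send_rows(moves=[{"grip":0,"translation":[0,0,0],"turn":[0,0,0]},{"grip":0,"translation":[0,0,0],"turn":[0,0,0]},{"grip":0,"translation":[0,0,0],"turn":[0,0,0]},{"grip":0,"translation":[0,0,0],"turn":[0,0,0]}])

```text
time_s: 6.6
position: [0.5225, 0.3492, 0.0268]
orientation: [0.0, 0.689, 0.725, -0.0]
contact_force: [0.2, -0.5, 0.7]
opening: 0.499
```

Run:
```python
from h import *
st(); p=snap('wrist','w3')
im=p['color'][165:375,170:400,::-1]; cv2.imwrite('pics/z10.png',cv2.resize(cv2.convertScaleAbs(im,alpha=1.6),None,fx=2.8,fy=2.8,interpolation=3))
s=env.get_image('side')
im=s['color'][150:205,210:270,::-1]; im=cv2.resize(cv2.convertScaleAbs(im,alpha=2),None,fx=10,fy=10,interpolation=3); cv2.imwrite('pics/z11.png',im)
```

```text
t 6.6 p [0.5225 0.3492 0.0268] xaz 92.97 z [-0. -0. -1.] F [ 0.2 -0.5  0.7] open 0.499 j [ 0.48  0.59  1.61 -0.    0.94  0.43]
```

View pics/z10.png

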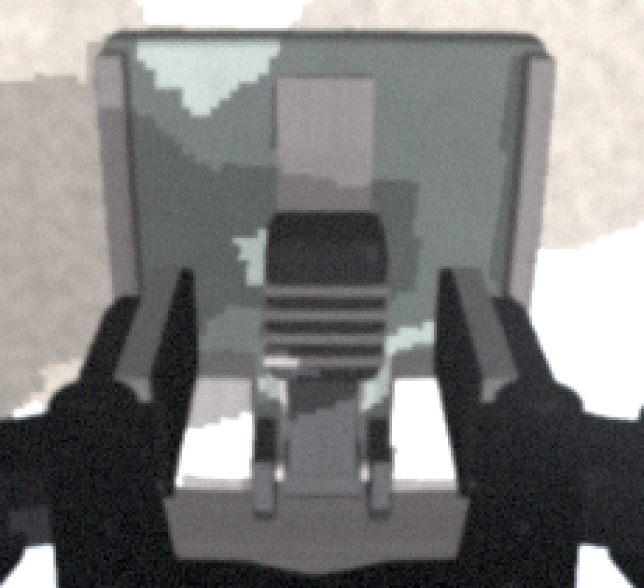

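View pics/z11.png

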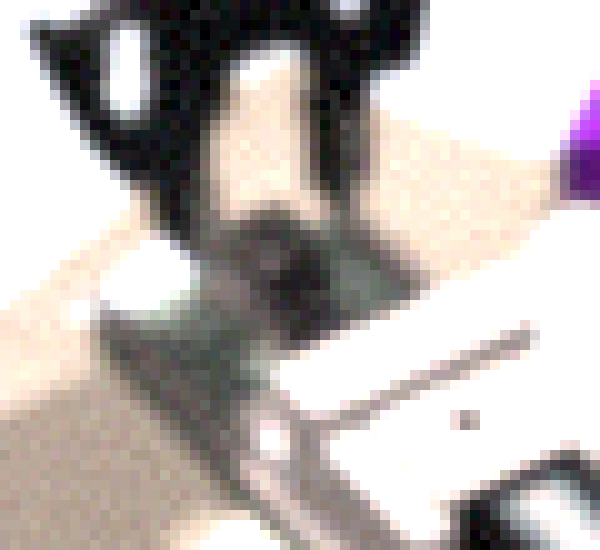

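Run:
```python
from h import *
p=env.get_image('wrist');s=env.get_image('side')
print(tri([ray(p,(262,234),True),ray(s,(172.5,230.5))]),tri([ray(p,(262,328),True),ray(s,(171.5,243.5))]))
print(p['extrinsics'])
```

```text
(array([0.50217191, 0.3538153 , 0.05315987]), [np.float64(0.003629338973515591), np.float64(0.003629338973515668)]) (array([0.54843436, 0.35041189, 0.03920548]), [np.float64(0.00022052341409968862), np.float64(0.0002205234140997489)])
[[ 9.98663019e-01  4.90097702e-02  1.64382936e-02  5.19078132e-01]
 [ 5.16930759e-02 -9.47015877e-01 -3.16999613e-01  4.31287288e-01]
 [ 3.12468544e-05  3.17425536e-01 -9.48283200e-01  1.96500446e-01]
 [ 0.00000000e+00  0.00000000e+00  0.00000000e+00  1.00000000e+00]]
```

send_rows(moves=[{"grip":0,"translation":[-0.002,0.003,0.006],"turn":[0,0,0]},{"grip":0,"translation":[0,0,0.006],"turn":[0,0,0]},{"grip":0,"translation":[0,0,0],"turn":[0,0,0]},{"grip":0,"translation":[0,0,0],"turn":[0,0,0]}])

```text
time_s: 7.3
position: [0.5255, 0.3473, 0.0146]
orientation: [-0.0, 0.689, 0.725, -0.0]
contact_force: [0.3, 0.3, -0.5]
opening: 0.5
```

Run:
```python
from h import *
st(); p=snap('wrist','w4')
im=p['color'][165:375,170:400,::-1]; cv2.imwrite('pics/z12.png',cv2.resize(cv2.convertScaleAbs(im,alpha=1.6),None,fx=2.8,fy=2.8,interpolation=3))
s=env.get_image('side')
im=s['color'][150:205,210:270,::-1]; im=cv2.resize(cv2.convertScaleAbs(im,alpha=2),None,fx=10,fy=10,interpolation=3); cv2.imwrite('pics/z13.png',im)
```

```text
t 7.3 p [0.5255 0.3473 0.0146] xaz 92.97 z [-0. -0. -1.] F [ 0.3  0.3 -0.5] open 0.5 j [ 0.47  0.61  1.61 -0.    0.91  0.42]
```

View pics/z12.png

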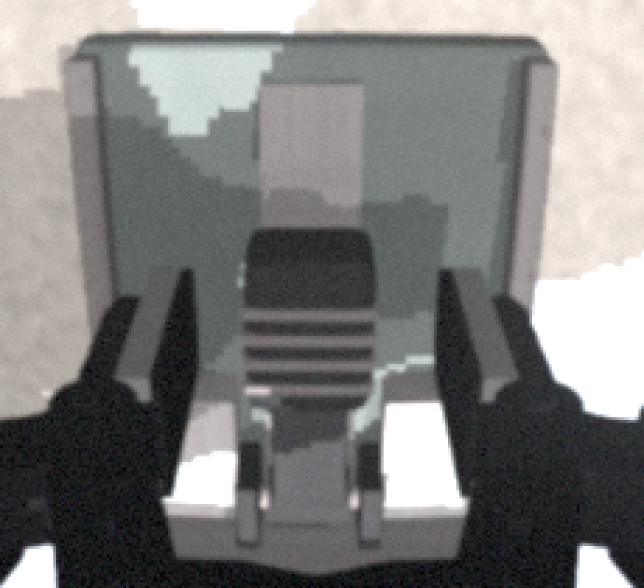

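View pics/z13.png

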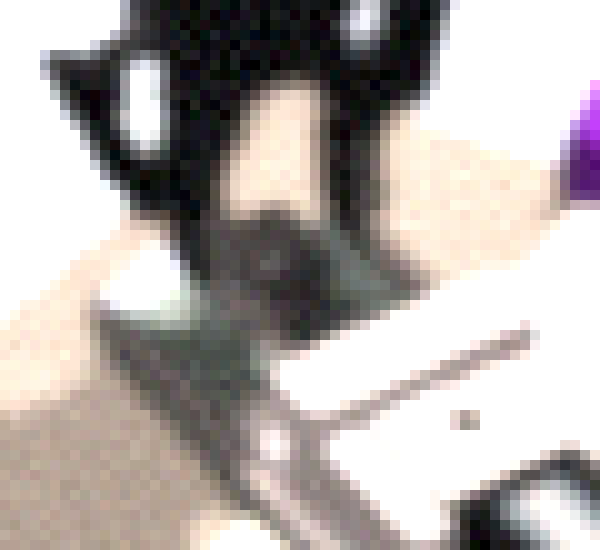

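send_rows(moves=[{"grip":0,"translation":[0,-0.001,0.005],"turn":[0,0,0]},{"grip":0,"translation":[0,0,0.005],"turn":[0,0,0]},{"grip":0,"translation":[0,0,0],"turn":[0,0,0]},{"grip":0,"translation":[0,0,0],"turn":[0,0,0]}])

```text
time_s: 7.9
position: [0.5246, 0.3473, 0.0047]
orientation: [-0.0, 0.689, 0.725, -0.0]
contact_force: [-0.2, -0.6, -0.5]
opening: 0.503
```

Run:
```python
from h import *
st()
p=env.get_image('wrist');im=p['color'][165:375,170:400,::-1]; cv2.imwrite('pics/z14.png',cv2.resize(cv2.convertScaleAbs(im,alpha=1.6),None,fx=2.8,fy=2.8,interpolation=3))
s=env.get_image('side')
im=s['color'][150:205,210:270,::-1]; im=cv2.resize(cv2.convertScaleAbs(im,alpha=2),None,fx=10,fy=10,interpolation=3); cv2.imwrite('pics/z15.png',im)
```

```text
t 7.9 p [0.5246 0.3473 0.0047] xaz 92.97 z [-0. -0. -1.] F [-0.2 -0.6 -0.5] open 0.503 j [ 0.48  0.63  1.62 -0.    0.89  0.42]
```

View pics/z15.png

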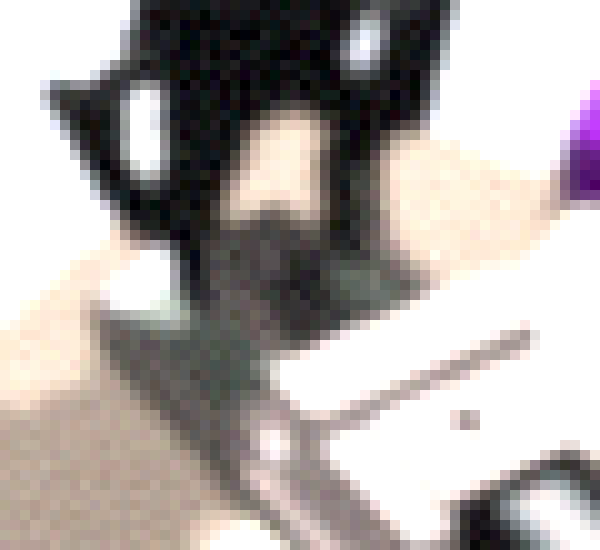

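View pics/z14.png

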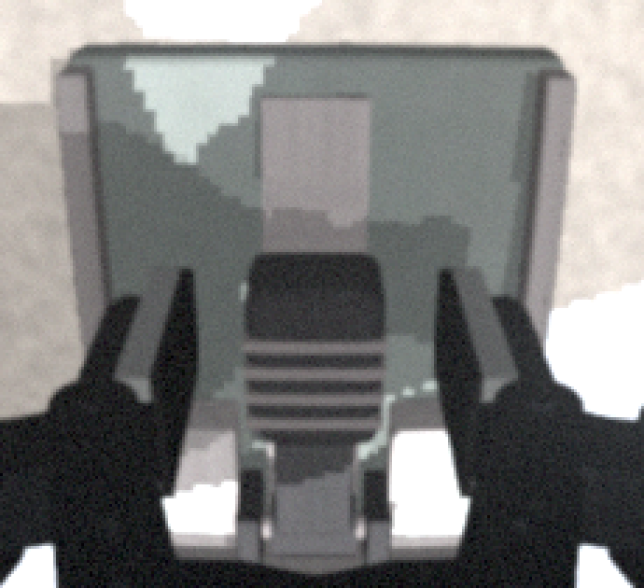

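send_rows(moves=[{"grip":0,"translation":[0,-0.001,0.005],"turn":[0,0,0]},{"grip":0,"translation":[0,0,0.005],"turn":[0,0,0]},{"grip":0,"translation":[0,0,0],"turn":[0,0,0]},{"grip":-1,"translation":[0,0,0],"turn":[0,0,0]},{"grip":-1,"translation":[0,0,0],"turn":[0,0,0]},{"grip":-1,"translation":[0,0,0],"turn":[0,0,0]},{"grip":-1,"translation":[0,0,0],"turn":[0,0,0]},{"grip":-1,"translation":[0,0,0],"turn":[0,0,0]}], grip_force=40)

```text
time_s: 9.0
position: [0.5242, 0.3474, -0.0052]
orientation: [0.0, 0.689, 0.725, 0.0]
contact_force: [2.8, 0.6, -2.2]
opening: 0.244
```

Run:
```python
from h import *
st()
p=env.get_image('wrist');im=p['color'][165:375,170:400,::-1]; cv2.imwrite('pics/z16.png',cv2.resize(cv2.convertScaleAbs(im,alpha=1.6),None,fx=2.8,fy=2.8,interpolation=3))
```

```text
t 9.0 p [ 0.5242  0.3474 -0.0052] xaz 92.96 z [ 0.001  0.    -1.   ] F [ 2.8  0.6 -2.2] open 0.244 j [ 0.48  0.64  1.63 -0.    0.87  0.42]
```

View pics/z16.png

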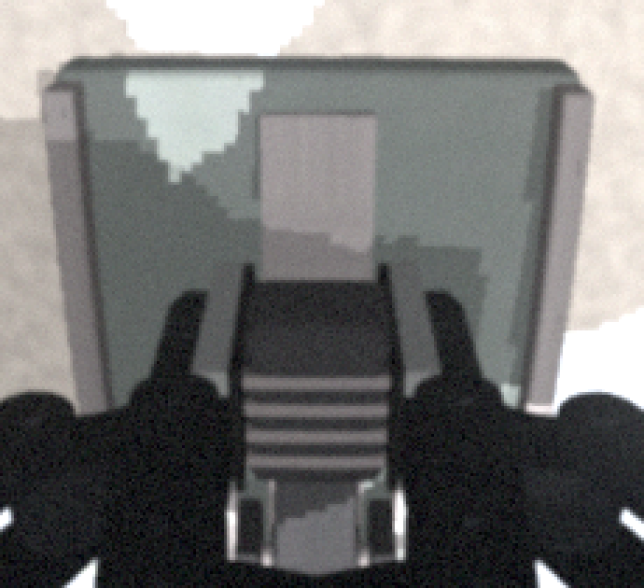

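send_rows(moves=[{"grip":-1,"translation":[0.0014,0,-0.0029],"turn":[0,0.05,0]},{"grip":-1,"translation":[0.0014,0,-0.0029],"turn":[0,0.05,0]},{"grip":-1,"translation":[0.0014,0,-0.0029],"turn":[0,0.05,0]},{"grip":-1,"translation":[0.0014,0,-0.0029],"turn":[0,0.05,0]},{"grip":-1,"translation":[0.0014,0,-0.0029],"turn":[0,0.05,0]},{"grip":-1,"translation":[0,0,0],"turn":[0,0,0]}], grip_force=50)

```text
time_s: 9.8
position: [0.5239, 0.3537, 0.0107]
orientation: [-0.091, 0.684, 0.719, 0.087]
contact_force: [2.1, 6.4, -1.8]
opening: 0.248
```

Run:
```python
from h import *
st()
p=env.get_image('wrist');im=p['color'][165:375,170:400,::-1]; cv2.imwrite('pics/z17.png',cv2.resize(cv2.convertScaleAbs(im,alpha=1.6),None,fx=2.8,fy=2.8,interpolation=3))
```

```text
t 9.8 p [0.5239 0.3537 0.0107] xaz 92.84 z [-0.012  0.25  -0.968] F [ 2.1  6.4 -1.8] open 0.248 j [0.33 0.59 1.73 0.35 0.78 0.04]
```

View pics/z17.png

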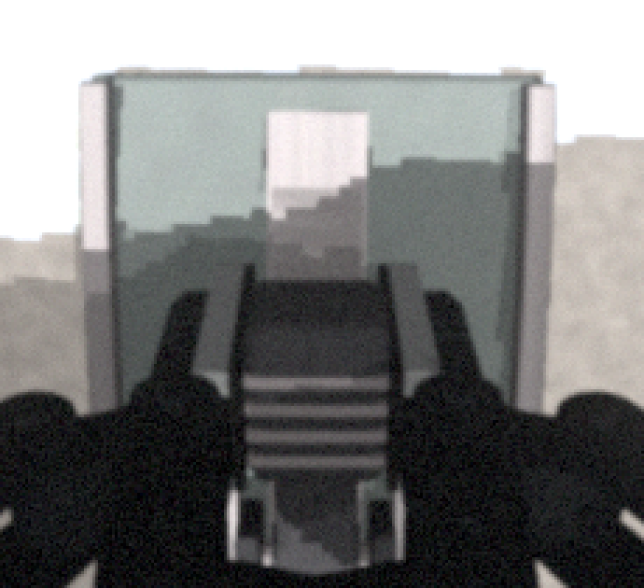

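send_rows(moves=[{"grip":-1,"translation":[0.0044,0,0.0011],"turn":[0,0,0]},{"grip":-1,"translation":[0.0044,0,0.0011],"turn":[0,0,0]},{"grip":-1,"translation":[0.0044,0,0.0011],"turn":[0,0,0]},{"grip":-1,"translation":[0.0044,0,0.0011],"turn":[0,0,0]},{"grip":-1,"translation":[0.0012,0,0.0003],"turn":[0,0,0]},{"grip":-1,"translation":[0,0,0],"turn":[0,0,0]}])

```text
time_s: 10.6
position: [0.5229, 0.3722, 0.0101]
orientation: [-0.09, 0.683, 0.72, 0.086]
contact_force: [4.8, -0.9, -1.4]
opening: 0.251
```

Run:
```python
from h import *
st()
p=snap('wrist','w5');p=env.get_image('top'); g=cv2.resize(p['color'][170:240,175:345,::-1],None,fx=4.7,fy=4.7,interpolation=3); cv2.imwrite('pics/z18.png',g)
```

```text
t 10.6 p [0.5229 0.3722 0.0101] xaz 92.99 z [-0.012  0.247 -0.969] F [ 4.8 -0.9 -1.4] open 0.251 j [0.36 0.6  1.71 0.34 0.78 0.07]
```

View pics/w5.png

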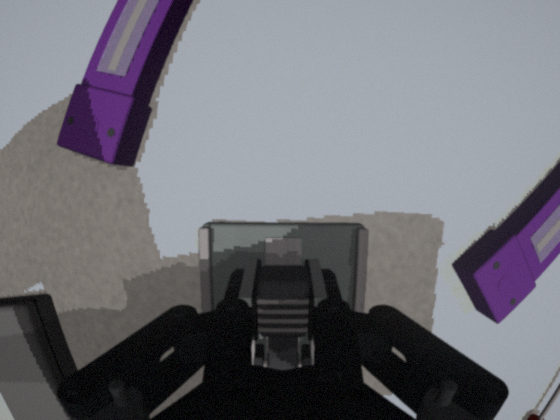

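View pics/z18.png

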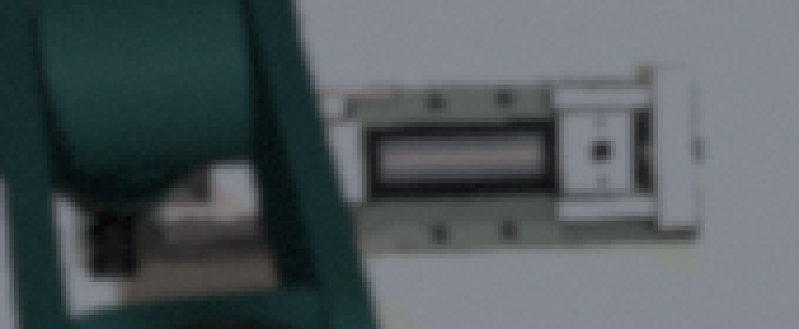

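send_rows(moves=[{"grip":0.2,"translation":[0,0,0],"turn":[0,0,0]},{"grip":0.6,"translation":[0,0,0],"turn":[0,0,0]},{"grip":0.6,"translation":[0.003,0,-0.012],"turn":[0,0,0]},{"grip":0.6,"translation":[0.0077,0,-0.03],"turn":[0,0,0]},{"grip":0.6,"translation":[0.0077,0,-0.03],"turn":[0,0,0]},{"grip":0.6,"translation":[0.004,0,-0.018],"turn":[0,-0.125,0]},{"grip":0.6,"translation":[0,0,0],"turn":[0,-0.125,0]},{"grip":0.6,"translation":[-0.052,0,0],"turn":[0,0,0]},{"grip":0.6,"translation":[-0.052,0,0],"turn":[0,0,0]},{"grip":0.6,"translation":[-0.052,0,0],"turn":[0,0,0]},{"grip":0.6,"translation":[-0.052,0,0],"turn":[0,0,0]},{"grip":0.6,"translation":[0,0,0],"turn":[0,0,0]}])

```text
time_s: 12.2
position: [0.5329, 0.1607, 0.1035]
orientation: [0.0, 0.69, 0.724, -0.0]
contact_force: [0.1, -0.9, 1.4]
opening: 0.8
```

Run:
```python
from h import *
st()
p=snap('wrist','w6');im=p['color'][150:400,170:400,::-1]; cv2.imwrite('pics/z19.png',cv2.resize(cv2.convertScaleAbs(im,alpha=1.5),None,fx=2.4,fy=2.4,interpolation=3))
p=env.get_image('top'); g=cv2.resize(p['color'][170:240,175:345,::-1],None,fx=4.7,fy=4.7,interpolation=3); cv2.imwrite('pics/z20.png',g)
```

```text
t 12.2 p [0.5329 0.1607 0.1035] xaz 92.73 z [-0.    -0.001 -1.   ] F [ 0.1 -0.9  1.4] open 0.8 j [ 0.17  0.41  1.72 -0.    1.01  0.12]
```

View pics/z19.png

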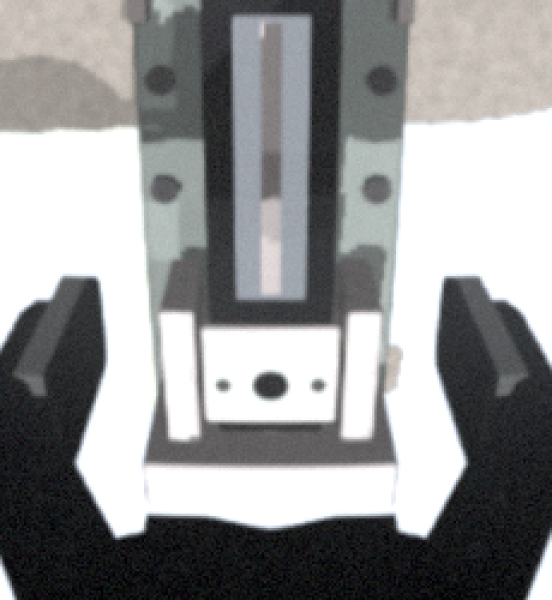

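View pics/z20.png

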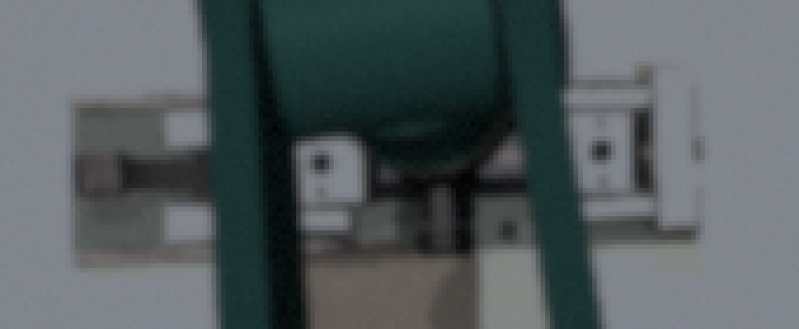

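send_rows(moves=[{"grip":0.6,"translation":[0.002,0,0.035],"turn":[0,0,0]},{"grip":0.6,"translation":[0,0,0.035],"turn":[0,0,0]},{"grip":0.6,"translation":[0,0,0.025],"turn":[0,0,0]},{"grip":0.6,"translation":[0,0,0.01],"turn":[0,0,0]},{"grip":0.6,"translation":[0,0,0],"turn":[0,0,0]},{"grip":-1,"translation":[0,0,0],"turn":[0,0,0]},{"grip":-1,"translation":[0,0,0],"turn":[0,0,0]},{"grip":-1,"translation":[0,0,0],"turn":[0,0,0]},{"grip":-1,"translation":[0,0,0],"turn":[0,0,0]},{"grip":-1,"translation":[0,0,0],"turn":[0,0,0]}], grip_force=60)

```text
time_s: 13.55
position: [0.5338, 0.1662, -0.0009]
orientation: [0.0, 0.689, 0.725, 0.001]
contact_force: [-1.7, 1.6, 5.4]
opening: 0.462
```

Run:
```python
from h import *
st()
p=snap('wrist','w7')
p=env.get_image('side'); g=cv2.resize(p['color'][155:260,210:320,::-1],None,fx=5.5,fy=5.5,interpolation=3); cv2.imwrite('pics/z21.png',cv2.convertScaleAbs(g,alpha=1.5))
```

```text
t 13.55 p [ 0.5338  0.1662 -0.0009] xaz 92.96 z [ 0.002  0.001 -1.   ] F [-1.7  1.6  5.4] open 0.462 j [0.18 0.56 1.79 0.   0.78 0.13]
```

View pics/w7.png

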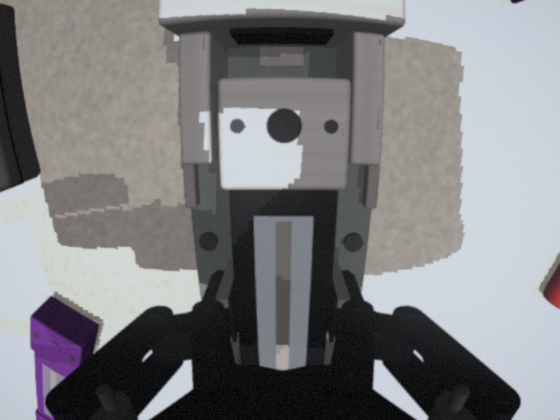

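View pics/z21.png

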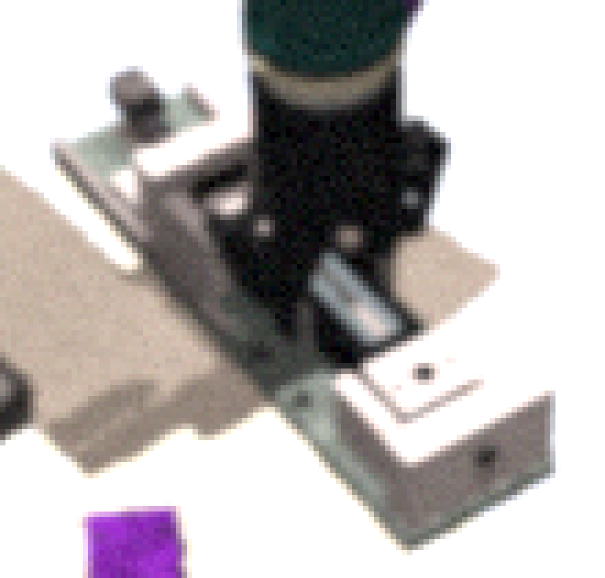

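send_rows(moves=[{"grip":-1,"translation":[0,0,-0.01],"turn":[0,0,0]},{"grip":-1,"translation":[0,0,-0.02],"turn":[0,0,0]},{"grip":-1,"translation":[0,0,-0.03],"turn":[0,0,0]},{"grip":-1,"translation":[0,0,-0.03],"turn":[0,0,0]},{"grip":-1,"translation":[0,0,-0.01],"turn":[0,0,0]},{"grip":-1,"translation":[0,0,0],"turn":[0,0,0]}], grip_force=60)

```text
time_s: 14.4
position: [0.5333, 0.1657, 0.0982]
orientation: [0.0, 0.689, 0.725, 0.0]
contact_force: [-1.0, -0.2, -2.7]
opening: 0.457
```

Run:
```python
from h import *
st()
p=snap('wrist','w8');snap('side','s8')
```

```text
t 14.4 p [0.5333 0.1657 0.0982] xaz 92.97 z [ 0.001  0.    -1.   ] F [-1.  -0.2 -2.7] open 0.457 j [ 0.18  0.42  1.72 -0.    1.    0.13]
```

View pics/w8.png

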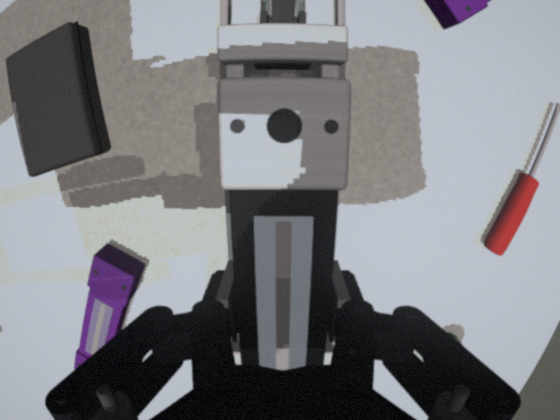

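View pics/s8.png

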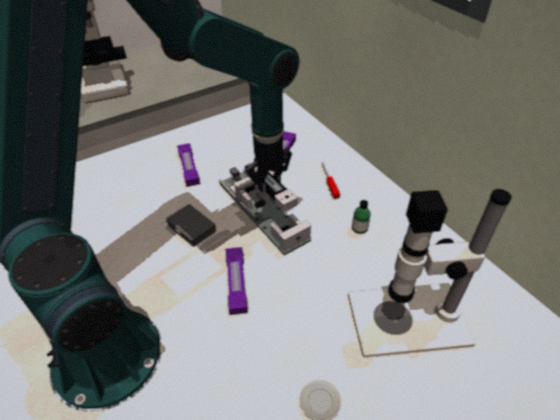

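send_rows(moves=[{"grip":-1,"translation":[-0.04,-0.0032,-0.01],"turn":[0,0,0]},{"grip":-1,"translation":[-0.05,-0.0032,0],"turn":[0,0,0]},{"grip":-1,"translation":[-0.05,-0.0032,0],"turn":[0,0,0]},{"grip":-1,"translation":[-0.05,-0.0032,0],"turn":[0,0,0]},{"grip":-1,"translation":[-0.05,-0.0032,0],"turn":[0,0,0]},{"grip":-1,"translation":[0,0,0],"turn":[0,0,-0.18]},{"grip":-1,"translation":[0,0,0],"turn":[0,0,-0.18]},{"grip":-1,"translation":[0,0,0],"turn":[0,0,-0.18]},{"grip":-1,"translation":[0,0,0],"turn":[0,0,-0.18]},{"grip":-1,"translation":[0,0,0],"turn":[0,0,-0.18]},{"grip":-1,"translation":[0,0,0],"turn":[0,0,-0.18]},{"grip":-1,"translation":[0,0,0],"turn":[0,0,0]}])

```text
time_s: 16.0
position: [0.5285, -0.0745, 0.1065]
orientation: [-0.001, 0.219, 0.976, -0.0]
contact_force: [0.2, 1.0, -2.7]
opening: 0.459
```

Run:
```python
from h import *
st()
snap('wrist','w9');snap('side','s9')
```

```text
t 16.0 p [ 0.5285 -0.0745  0.1065] xaz 154.75 z [-0.003  0.001 -1.   ] F [ 0.2  1.  -2.7] open 0.459 j [-0.27  0.38  1.76 -0.    1.   -1.4 ]
```

View pics/s9.png

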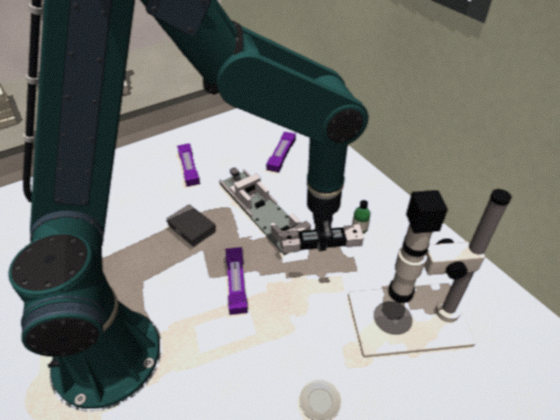

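View pics/w9.png

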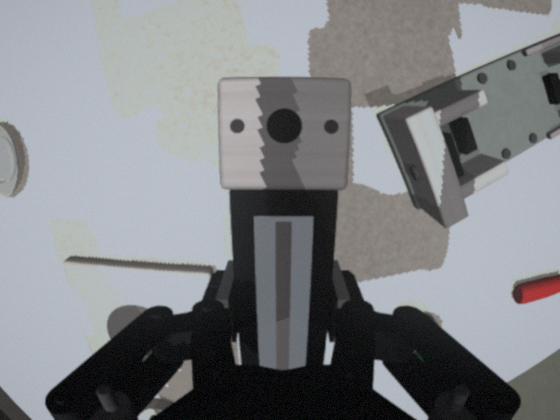

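send_rows(moves=[{"grip":-1,"translation":[0,0,0.03],"turn":[0,0,0]},{"grip":-1,"translation":[0,0,0.04],"turn":[0,0,0]},{"grip":-1,"translation":[0,0,0.035],"turn":[0,0,0]},{"grip":-1,"translation":[0,0,0.015],"turn":[0,0,0]},{"grip":-1,"translation":[0,0,0.007],"turn":[0,0,0]},{"grip":-1,"translation":[0,0,0.003],"turn":[0,0,0]},{"grip":-1,"translation":[0,0,0],"turn":[0,0,0]},{"grip":-1,"translation":[0,0,0],"turn":[0,0,0]}])

```text
time_s: 17.1
position: [0.5302, -0.0749, -0.0214]
orientation: [0.001, 0.218, 0.976, -0.0]
contact_force: [0.1, 1.0, -2.5]
opening: 0.46
```

Run:
```python
from h import *
st()
```

```text
t 17.1 p [ 0.5302 -0.0749 -0.0214] xaz 154.84 z [ 0.001 -0.001 -1.   ] F [ 0.1  1.  -2.5] open 0.46 j [-0.27  0.58  1.86 -0.    0.71 -1.4 ]
```

send_rows(moves=[{"grip":-1,"translation":[0,0,0.002],"turn":[0,0,0]},{"grip":-1,"translation":[0,0,0.002],"turn":[0,0,0]},{"grip":-1,"translation":[0,0,0.001],"turn":[0,0,0]},{"grip":-1,"translation":[0,0,0],"turn":[0,0,0]},{"grip":-1,"translation":[0,0,0],"turn":[0,0,0]}])

```text
time_s: 17.73
position: [0.5295, -0.0747, -0.0268]
orientation: [0.0, 0.218, 0.976, -0.0]
contact_force: [-1.5, 0.6, 5.9]
opening: 0.457
```

Run:
```python
from h import *
st()
snap('side','s10')
```

```text
t 17.73 p [ 0.5295 -0.0747 -0.0268] xaz 154.84 z [ 0. -0. -1.] F [-1.5  0.6  5.9] open 0.457 j [-0.27  0.59  1.86 -0.    0.7  -1.4 ]
```

View pics/s10.png

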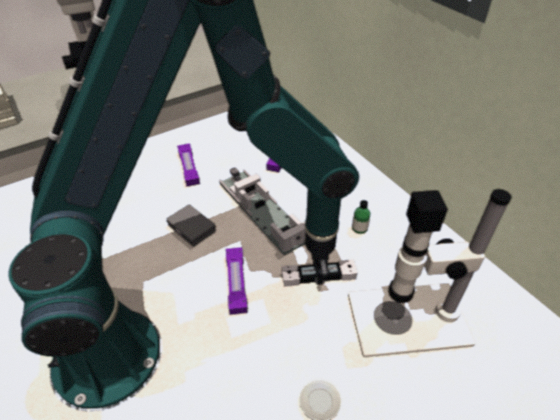

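send_rows(moves=[{"grip":0.2,"translation":[0,0,0],"turn":[0,0,0]},{"grip":0.7,"translation":[0,0,0],"turn":[0,0,0]},{"grip":0.7,"translation":[0,0,0],"turn":[0,0,0]},{"grip":0.7,"translation":[0,0,0],"turn":[0,0,0]},{"grip":0.7,"translation":[0,0,-0.02],"turn":[0,0,0]},{"grip":0.7,"translation":[0,0,-0.03],"turn":[0,0,0]},{"grip":0.7,"translation":[0,0,-0.03],"turn":[0,0,0]},{"grip":0.7,"translation":[0.03,0,-0.02],"turn":[0,0,0]},{"grip":0.7,"translation":[0.05,0,0],"turn":[0,0,0]},{"grip":0.7,"translation":[0,0,0],"turn":[0,0,0]},{"grip":0.7,"translation":[0,0,0],"turn":[0,0,0]}])

```text
time_s: 19.15
position: [0.4577, -0.0408, 0.073]
orientation: [0.001, 0.218, 0.976, -0.0]
contact_force: [0.7, 0.1, -0.3]
opening: 0.851
```

Run:
```python
from h import *
st()
p=snap('wrist','w11')
for q in env.spot_in(p,'cell_mid')[:3]: print(q)
p=snap('side','s11')
```

```text
t 19.15 p [ 0.4577 -0.0408  0.073 ] xaz 154.86 z [ 0.001 -0.    -1.   ] F [ 0.7  0.1 -0.3] open 0.851 j [-0.24  0.34  1.96 -0.    0.84 -1.37]
{'centre': [273.5, 283.6], 'p': 0.95}
{'centre': [37.7, 291.8], 'p': 0.57}
{'centre': [395.5, 145.8], 'p': 0.26}
```

View pics/w11.png

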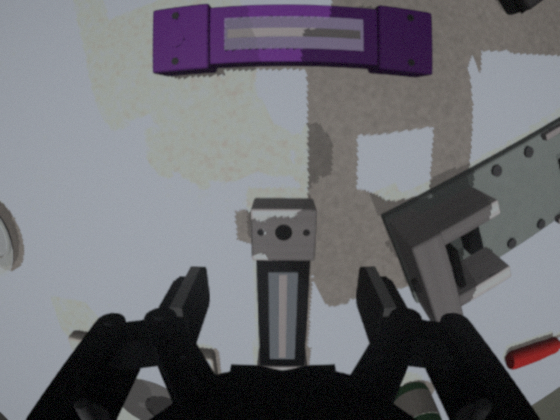

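View pics/s11.png

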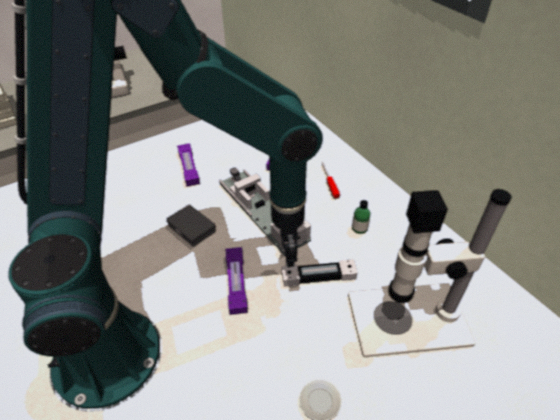

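Run:
```python
from h import *
p=env.get_image('wrist');im=p['color'][190:375,230:340,::-1]; cv2.imwrite('pics/z22.png',cv2.resize(cv2.convertScaleAbs(im,alpha=1.4),None,fx=4,fy=4,interpolation=3)[:600])
```

```text
(no output)
```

View pics/z22.png

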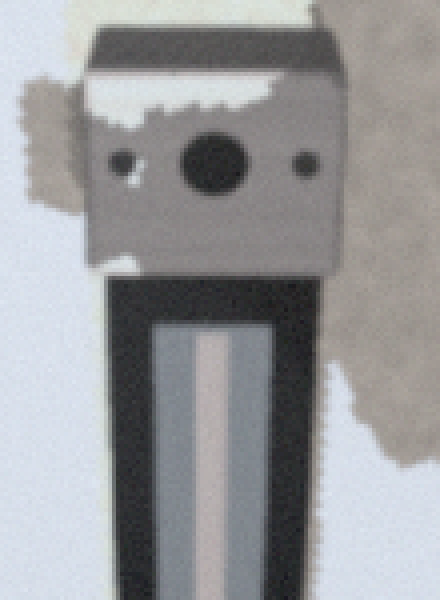

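Run:
```python
from h import *
p=env.get_image('wrist');s,M=st()
def c(x,y): return (190+y/4,230+x/4)
A=[onz(p,c(*q),.030,True) for q in [(87,70),(345,70),(86,273),(341,273)]]
print(A, np.linalg.norm(A[0]-A[1]),np.linalg.norm(A[0]-A[2]))
o=(A[0]+A[1])/2; i=(A[2]+A[3])/2; ax=M[:,0]
print('outer',o,'inner',i,'cell c',o-.095*ax,i-.055*ax)
for n,X in dict(outer=o,inner=i,c=o-.095*ax).items(): print(n,'tool rel',M.T@(X-s['position']))
u=(o-i);print(np.degrees(np.arctan2(u[1],u[0])))
```

```text
t 19.4 p [ 0.4581 -0.0411  0.0727] xaz 154.83 z [ 0.001 -0.    -1.   ] F [ 0.3 -0.1  0.3] open 0.855 j [-0.24  0.34  1.95 -0.    0.85 -1.37]
[array([ 0.43846736, -0.0542555 ,  0.03      ]), array([ 0.45736662, -0.01403976,  0.03      ]), array([ 0.4731605 , -0.07224181,  0.03      ]), array([ 0.49303324, -0.02999133,  0.03      ])] 0.04443520509336133 0.039078390598278404
outer [ 0.44791699 -0.03414763  0.03      ] inner [ 0.48309687 -0.05111657  0.03      ] cell c [ 0.53389846 -0.07454793  0.03005825] [ 0.53287561 -0.07450621  0.03003372]
outer tool rel [0.01220097 0.001985   0.04268408]
inner tool rel [-0.02685552  0.00158777  0.04270803]
c tool rel [-0.08279903  0.001985    0.04268408]
154.2497665772176
```

send_rows(moves=[{"grip":0.7,"translation":[0,0,0],"turn":[0,-0.15,0]},{"grip":0.7,"translation":[0,0,0],"turn":[0,-0.15,0]},{"grip":0.7,"translation":[0.0127,0.0015,0.01],"turn":[0,0,0.008]},{"grip":0.7,"translation":[0,0,0.03],"turn":[0,0,0]},{"grip":0.7,"translation":[0,0,0.03],"turn":[0,0,0]},{"grip":0.7,"translation":[0,0,0.012],"turn":[0,0,0]},{"grip":0.7,"translation":[0,0,0.006],"turn":[0,0,0]},{"grip":0.7,"translation":[0,0,0],"turn":[0,0,0]},{"grip":0.7,"translation":[0,0,0],"turn":[0,0,0]}])

```text
time_s: 20.52
position: [0.4739, -0.044, -0.0073]
orientation: [0.141, 0.22, 0.965, -0.034]
contact_force: [0.2, -0.2, 0.4]
opening: 0.85
```

Run:
```python
from h import *
st()
p=snap('wrist','w12')
p=env.get_image('side'); g=cv2.resize(p['color'][215:305,250:380,::-1],None,fx=5.5,fy=5.5,interpolation=3); cv2.imwrite('pics/z23.png',cv2.convertScaleAbs(g,alpha=1.3))
```

```text
t 20.52 p [ 0.4739 -0.044  -0.0073] xaz 154.37 z [ 0.257 -0.128 -0.958] F [ 0.2 -0.2  0.4] open 0.85 j [-0.17  0.47  2.22 -0.44  0.2  -0.87]
```

View pics/w12.png

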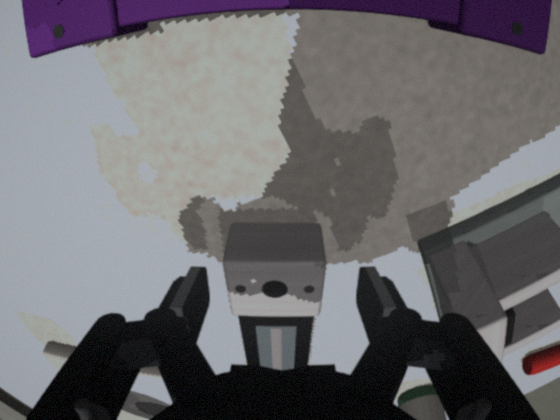

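View pics/z23.png

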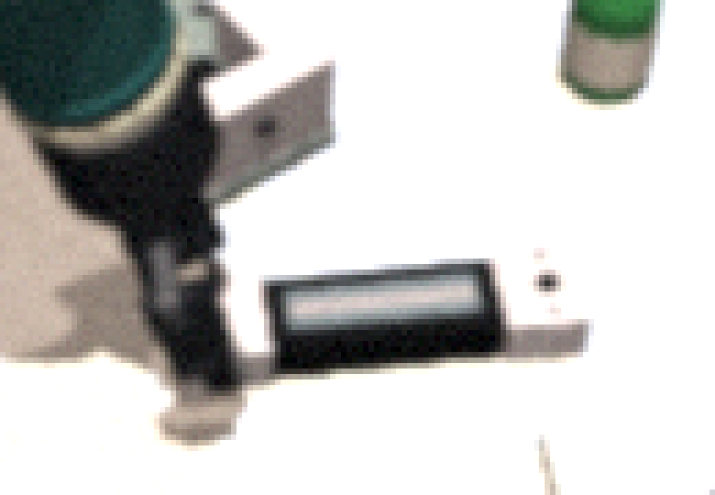

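send_rows(moves=[{"grip":0.7,"translation":[0,0,-0.03],"turn":[0,0,0]},{"grip":0.7,"translation":[0,0,0],"turn":[0,0.14,0]},{"grip":0.7,"translation":[0,0,0],"turn":[0,0,0]},{"grip":0.7,"translation":[0,0,0],"turn":[0,0,0]}])

```text
time_s: 21.12
position: [0.4652, -0.0409, 0.0204]
orientation: [0.074, 0.222, 0.972, -0.02]
contact_force: [-0.4, -0.6, -0.0]
opening: 0.853
```

```bash
cat > rel.py <<'E'
from h import *
s,M=st()
c=np.array([.5334,-.0746,.015]); u=np.array([np.cos(np.radians(154.4)),np.sin(np.radians(154.4)),0])
print('tilt xz',np.arcsin(M[2,2]+0), 'y-tilt',M[2,1],'x comp z',M[2,0])
P=c+.080*u+np.array([0,0,.005]); T=P+.044*M[:,2]
print('target TCP',T,'delta tool',M.T@(T-s['position']))
E
python3 rel.py
```

```text
t 21.12 p [ 0.4652 -0.0409  0.0204] xaz 154.28 z [ 0.134 -0.071 -0.988] F [-0.4 -0.6 -0. ] open 0.853 j [-0.2   0.4   2.1  -0.09  0.49 -1.24]
tilt xz -1.4183168870629006 y-tilt -0.0058413625929820065 x comp z -0.15177690369172875
target TCP [ 0.46715684 -0.0431658  -0.02348949] delta tool [ 0.00394514 -0.00097779  0.04385031]
```

send_rows(moves=[{"grip":0.7,"translation":[0.004,-0.001,0.022],"turn":[0,0,0]},{"grip":0.7,"translation":[0,0,0.014],"turn":[0,0,0]},{"grip":0.7,"translation":[0,0,0.006],"turn":[0,0,0]},{"grip":0.7,"translation":[0,0,0],"turn":[0,0,0]},{"grip":0.7,"translation":[0,0,0],"turn":[0,0,0]}])

```text
time_s: 21.75
position: [0.4676, -0.0424, -0.0212]
orientation: [0.073, 0.222, 0.972, -0.019]
contact_force: [0.7, -0.1, 0.7]
opening: 0.849
```

```bash
python3 rel.py
```

```text
t 21.75 p [ 0.4676 -0.0424 -0.0212] xaz 154.33 z [ 0.133 -0.069 -0.989] F [ 0.7 -0.1  0.7] open 0.849 j [-0.2   0.49  2.13 -0.11  0.38 -1.23]
tilt xz -1.4200572813754975 y-tilt -0.004444113491212709 x comp z -0.15010306413054555
target TCP [ 0.46712047 -0.04307214 -0.02350106] delta tool [ 0.00047351 -0.00084619  0.00222182]
```

Close, then lift a little.

send_rows(moves=[{"grip":-1,"translation":[0,0,0],"turn":[0,0,0]},{"grip":-1,"translation":[0,0,0],"turn":[0,0,0]},{"grip":-1,"translation":[0,0,0],"turn":[0,0,0]},{"grip":-1,"translation":[0,0,0],"turn":[0,0,0]},{"grip":-1,"translation":[0,0,0],"turn":[0,0,0]},{"grip":-1,"translation":[0,0,0],"turn":[0,0,0]}], grip_force=100)

```text
time_s: 22.5
position: [0.4676, -0.0424, -0.0206]
orientation: [0.073, 0.222, 0.972, -0.019]
contact_force: [-2.4, -0.5, 10.9]
opening: 0.519
```

```bash
python3 rel.py;  python3 - <<'E'
from h import *
p=snap('wrist','w13')
p=env.get_image('side'); g=cv2.resize(p['color'][215:305,250:380,::-1],None,fx=5.5,fy=5.5,interpolation=3); cv2.imwrite('pics/z24.png',cv2.convertScaleAbs(g,alpha=1.3))
E
```

```text
t 22.5 p [ 0.4676 -0.0424 -0.0206] xaz 154.29 z [ 0.134 -0.069 -0.989] F [-2.4 -0.5 10.9] open 0.519 j [-0.2   0.49  2.13 -0.11  0.38 -1.23]
tilt xz -1.4194604953808676 y-tilt -0.004175162035230377 x comp z -0.15070100500673364
target TCP [ 0.46714728 -0.04307683 -0.02349711] delta tool [ 0.00053601 -0.0007637   0.00289909]
```

View pics/w13.png

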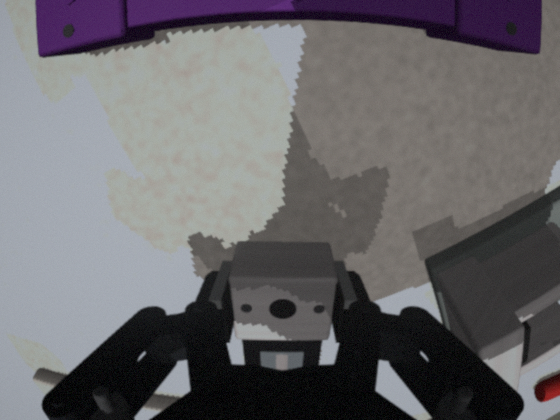

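View pics/z24.png

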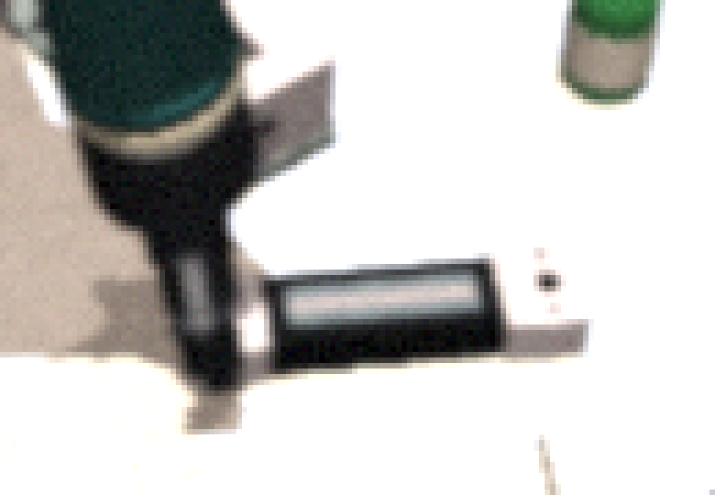

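send_rows(moves=[{"grip":-1,"translation":[-0.0015,0,-0.01],"turn":[0,0,0]},{"grip":-1,"translation":[-0.0022,0,-0.015],"turn":[0,0,0]},{"grip":-1,"translation":[-0.0015,0,-0.01],"turn":[0,0,0]},{"grip":-1,"translation":[0,0,0],"turn":[0,0,0]},{"grip":-1,"translation":[0,0,0],"turn":[0,0,0]}])

```text
time_s: 23.22
position: [0.4671, -0.0421, 0.0138]
orientation: [0.072, 0.222, 0.972, -0.019]
contact_force: [0.2, 0.2, -2.7]
opening: 0.518
```

```bash
python3 rel.py;  python3 - <<'E'
from h import *
p=snap('wrist','w14')
p=env.get_image('side'); g=cv2.resize(p['color'][205:345,250:470,::-1],None,fx=3.5,fy=3.5,interpolation=3); cv2.imwrite('pics/z25.png',cv2.convertScaleAbs(g,alpha=1.3))
E
```

```text
t 23.23 p [ 0.4671 -0.0421  0.0138] xaz 154.33 z [ 0.132 -0.069 -0.989] F [ 0.2  0.2 -2.7] open 0.518 j [-0.2   0.42  2.1  -0.09  0.48 -1.25]
tilt xz -1.4209844903048934 y-tilt -0.004576421479922044 x comp z -0.14918190074455726
target TCP [ 0.46708144 -0.04305979 -0.02350716] delta tool [ 0.00513226 -0.0007232   0.03691027]
```

View pics/z25.png

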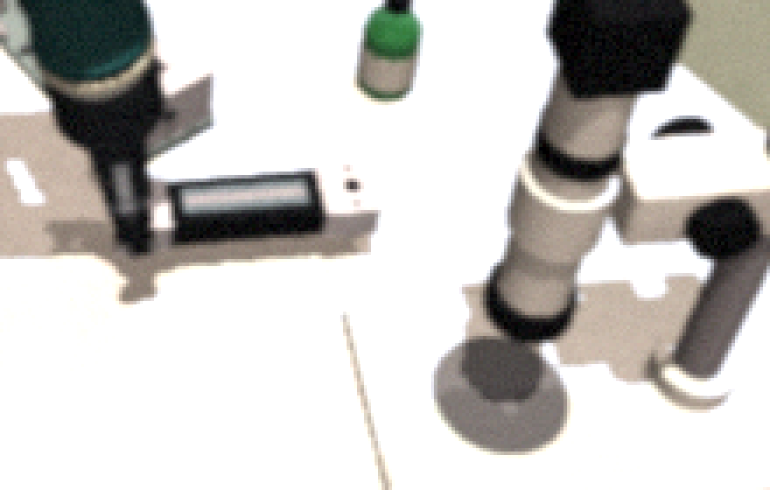

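View pics/w14.png

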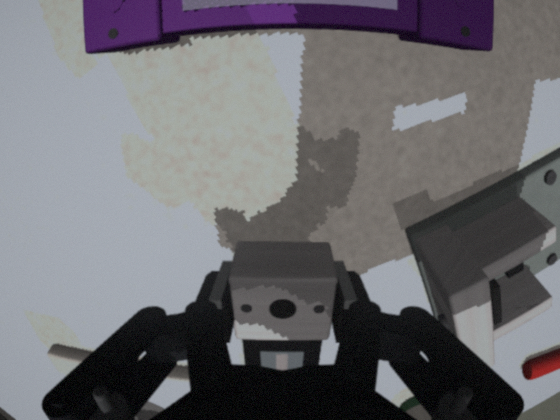

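Run:
```python
from h import *
p=env.get_image('side')
print('disc side',onz(p,(317.9,393.3),.018))
z=lambda x,y:(205+y/3.5,250+x/3.5)
print(onz(p,z(502,395),.018))
fr=onz(p,(355.8,364.2),.018);fl=onz(p,(293.6,349.1),.018);print(fl,fr,np.linalg.norm(fl-fr))
# ring underside: ellipse centre approx
im=p['color'].astype(int)
import cv2
crop=p['color'][285:350,360:430]; cv2.imwrite('pics/z26.png',cv2.resize(crop[:,:,::-1],None,fx=9,fy=9,interpolation=3))
t=env.get_image('top'); cv2.imwrite('pics/z27.png',cv2.resize(t['color'][150:215,400:480][:,:,::-1],None,fx=9,fy=9,interpolation=3))
```

```text
disc side [ 0.599397   -0.28434218  0.018     ]
[ 0.59973    -0.28441838  0.018     ]
[ 0.5542486 -0.174602   0.018    ] [ 0.48053682 -0.32147632  0.018     ] 0.16433347811707377
```

View pics/z26.png

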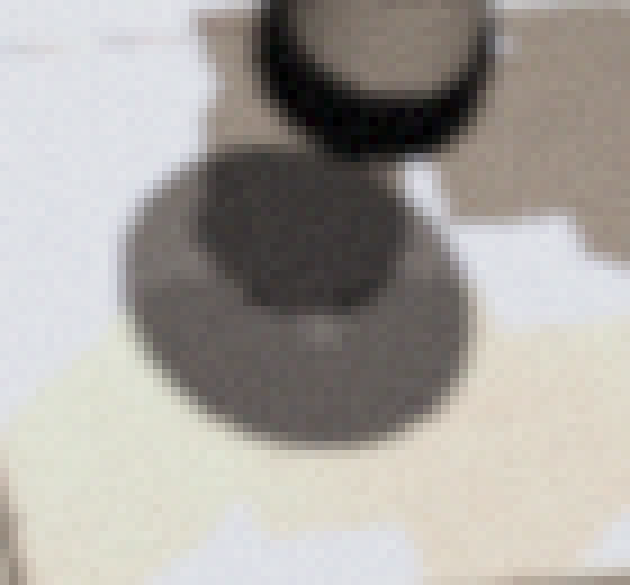

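View pics/z27.png

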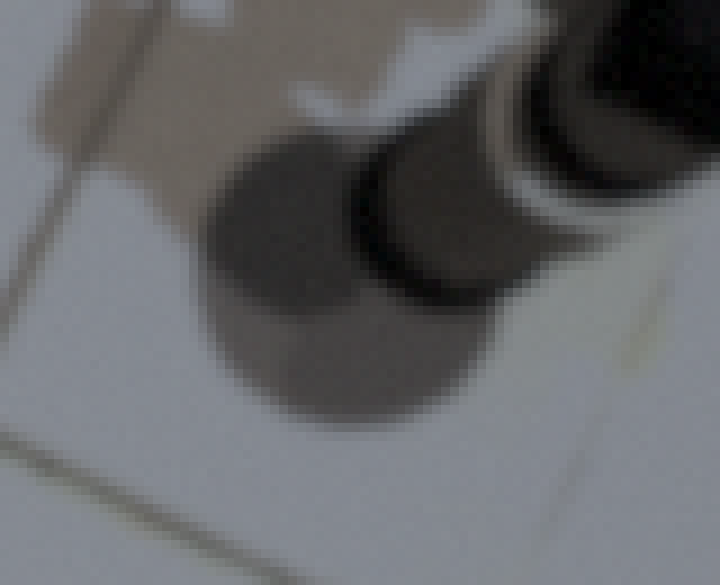

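send_rows(moves=[{"grip":-1,"translation":[-0.0212,-0.0225,0.0019],"turn":[0,0,0]},{"grip":-1,"translation":[-0.0212,-0.0225,0.0019],"turn":[0,0,0]},{"grip":-1,"translation":[-0.0212,-0.0225,0.0019],"turn":[0,0,0]},{"grip":-1,"translation":[-0.0212,-0.0225,0.0019],"turn":[0,0,0]},{"grip":-1,"translation":[-0.0212,-0.0225,0.0019],"turn":[0,0,0]},{"grip":-1,"translation":[0,0,0],"turn":[0,0,0]}])

```text
time_s: 24.18
position: [0.516, -0.1921, 0.021]
orientation: [0.074, 0.223, 0.972, -0.019]
contact_force: [0.1, 0.3, -3.1]
opening: 0.52
```

```bash
cat > rel2.py <<'E'
from h import *
s,M=st(); R0=np.array([[.0]])
L=np.array([.599,-.281]); h=M[:2,0]/np.linalg.norm(M[:2,0]); v=-np.hypot(.0658,.0322)*h
# angle offset of cell vec vs -h at grasp
a=np.arctan2(-.0322,.0658)-np.arctan2(*( -np.array([np.cos(np.radians(154.3)),np.sin(np.radians(154.3))]))[::-1])
v=np.array([[np.cos(a),-np.sin(a)],[np.sin(a),np.cos(a)]])@v
c=s['position'][:2]+v; print('cell est',c,'to lens',L-c)
for d in (0,-.01,-.02): print(d,'delta tool',np.round(M.T@np.append(L-c,d),4))
E
python3 rel2.py;  python3 - <<'E'
from h import *
p=snap('wrist','w15')
p=env.get_image('side'); g=cv2.resize(p['color'][175:365,290:510,::-1],None,fx=3.1,fy=3.1,interpolation=3); cv2.imwrite('pics/z28.png',cv2.convertScaleAbs(g,alpha=1.1))
E
```

```text
t 24.18 p [ 0.516  -0.1921  0.021 ] xaz 154.21 z [ 0.135 -0.071 -0.988] F [ 0.1  0.3 -3.1] open 0.52 j [-0.48  0.47  1.93  0.    0.58 -1.6 ]
cell est [ 0.58172423 -0.22442544] to lens [ 0.01727577 -0.05657456]
0 delta tool [-0.0397 -0.0434  0.0063]
-0.01 delta tool [-0.0382 -0.0433  0.0162]
-0.02 delta tool [-0.0367 -0.0433  0.0261]
```

View pics/z28.png

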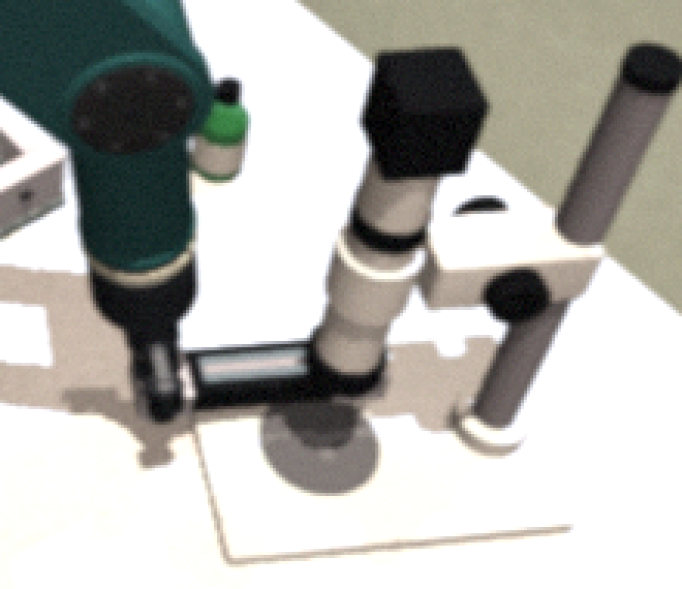

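View pics/w15.png

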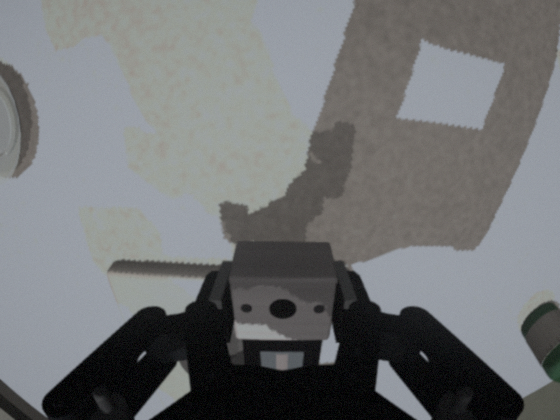

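send_rows(moves=[{"grip":-1,"translation":[-0.016,-0.0175,0.0025],"turn":[0,0,0]},{"grip":-1,"translation":[-0.016,-0.0175,0.0025],"turn":[0,0,0]},{"grip":-1,"translation":[-0.0077,-0.0084,0.0013],"turn":[0,0,0]},{"grip":-1,"translation":[0,0,0],"turn":[0,0,0]},{"grip":-1,"translation":[0,0,0],"turn":[0,0,0]}])

```text
time_s: 24.9
position: [0.5306, -0.2447, 0.0203]
orientation: [0.072, 0.221, 0.972, -0.018]
contact_force: [0.8, -0.5, -2.3]
opening: 0.518
```

```bash
python3 rel2.py;  python3 - <<'E'
from h import *
p=snap('wrist','w16')
p=env.get_image('side'); g=cv2.resize(p['color'][260:360,320:460,::-1],None,fx=5.5,fy=5.5,interpolation=3); cv2.imwrite('pics/z29.png',cv2.convertScaleAbs(g,alpha=1.1))
p=env.get_image('top'); g=cv2.resize(p['color'][120:240,370:530,::-1],None,fx=4.5,fy=4.5,interpolation=3); cv2.imwrite('pics/z30.png',cv2.convertScaleAbs(g,alpha=1.5))
E
```

```text
t 24.9 p [ 0.5306 -0.2447  0.0203] xaz 154.35 z [ 0.131 -0.068 -0.989] F [ 0.8 -0.5 -2.3] open 0.518 j [-0.56  0.51  1.86  0.02  0.63 -1.7 ]
cell est [ 0.59643783 -0.2768196 ] to lens [ 0.00256217 -0.0041804 ]
0 delta tool [-0.0041 -0.0027  0.0006]
-0.01 delta tool [-0.0026 -0.0026  0.0105]
-0.02 delta tool [-0.0011 -0.0026  0.0204]
```

View pics/z29.png

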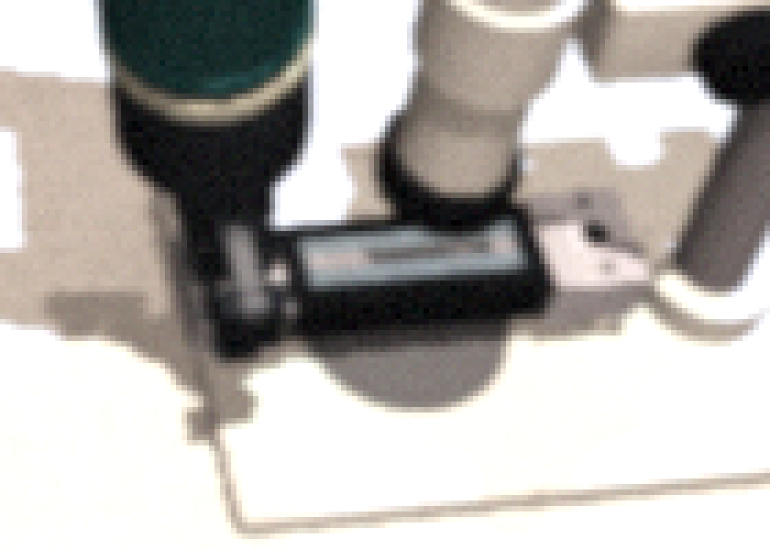

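View pics/z30.png

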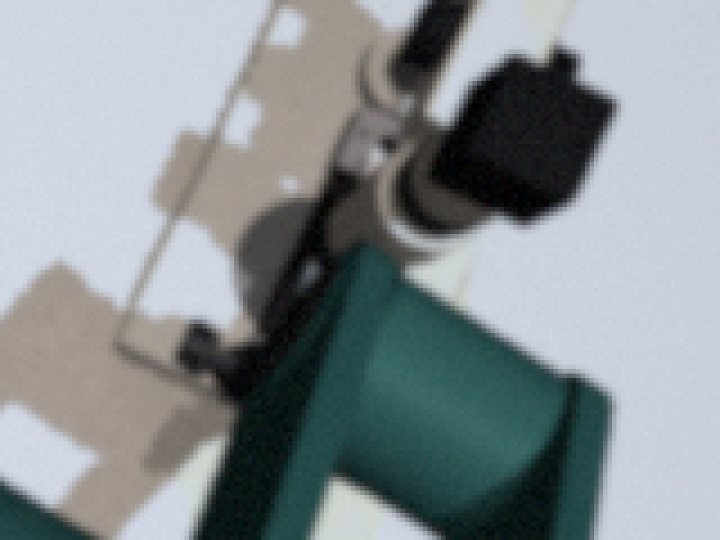

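Run:
```python
from h import *
p=env.get_image('side'); s,M=st(); h=M[:2,0]/np.linalg.norm(M[:2,0])
b=onz(p,(260+243/5.5,320+537/5.5),.070)[:2]; print('boundary',b,'centre',b+.055*h)
hole=onz(p,(260+233/5.5,320+597/5.5),.071)[:2]; print('hole',hole,'centre',hole+.077*h)
print('disc side', onz(p,(317.9,392.7),.018)[:2])
```

```text
t 25.1 p [ 0.5313 -0.2453  0.0207] xaz 154.36 z [ 0.132 -0.068 -0.989] F [ 0.4  0.4 -3.6] open 0.52 j [-0.56  0.51  1.86  0.02  0.63 -1.7 ]
boundary [ 0.64121533 -0.30646002] centre [ 0.59162919 -0.28266474]
hole [ 0.6649708  -0.31665617] centre [ 0.59555021 -0.28334279]
disc side [ 0.59820844 -0.28358312]
```

send_rows(moves=[{"grip":-1,"translation":[-0.004,0,0.0005],"turn":[0,0,0]},{"grip":-1,"translation":[0.0015,0,0.0099],"turn":[0,0,0]},{"grip":-1,"translation":[0.0009,0,0.0059],"turn":[0,0,0]},{"grip":-1,"translation":[0.0005,0,0.003],"turn":[0,0,0]},{"grip":-1,"translation":[0,0,0],"turn":[0,0,0]},{"grip":-1,"translation":[0,0,0],"turn":[0,0,0]}])

```text
time_s: 25.85
position: [0.5353, -0.2479, 0.0019]
orientation: [0.073, 0.222, 0.972, -0.019]
contact_force: [0.5, 0.1, -3.3]
opening: 0.518
```

```bash
python3 rel2.py
```

```text
t 25.85 p [ 0.5353 -0.2479  0.0019] xaz 154.33 z [ 0.133 -0.069 -0.989] F [ 0.5  0.1 -3.3] open 0.518 j [-0.56  0.54  1.86  0.02  0.6  -1.7 ]
cell est [ 0.60114004 -0.28011097] to lens [-0.00214004 -0.00088903]
0 delta tool [ 0.0015 -0.0017 -0.0002]
-0.01 delta tool [ 0.003  -0.0017  0.0097]
-0.02 delta tool [ 0.0045 -0.0016  0.0196]
```

Down the last ~4.5 mm.

send_rows(moves=[{"grip":-1,"translation":[0.0005,-0.001,0.002],"turn":[0,0,0]},{"grip":-1,"translation":[0.0003,0,0.002],"turn":[0,0,0]},{"grip":-1,"translation":[0,0,0.001],"turn":[0,0,0]},{"grip":-1,"translation":[0,0,0],"turn":[0,0,0]},{"grip":-1,"translation":[0,0,0],"turn":[0,0,0]}])

```text
time_s: 26.48
position: [0.5346, -0.2488, -0.0025]
orientation: [0.073, 0.222, 0.972, -0.019]
contact_force: [-3.7, 1.2, 6.9]
opening: 0.52
```

```bash
python3 rel2.py;python3 - <<'E'
from h import *
p=snap('wrist','w17')
p=env.get_image('side'); g=cv2.resize(p['color'][260:360,320:460,::-1],None,fx=5.5,fy=5.5,interpolation=3); cv2.imwrite('pics/z31.png',cv2.convertScaleAbs(g,alpha=1.1))
E
```

```text
t 26.48 p [ 0.5346 -0.2488 -0.0025] xaz 154.33 z [ 0.133 -0.069 -0.989] F [-3.7  1.2  6.9] open 0.52 j [-0.56  0.55  1.86  0.02  0.58 -1.7 ]
cell est [ 0.6004467  -0.28098091] to lens [-1.44670030e-03 -1.90887672e-05]
0 delta tool [ 0.0013 -0.0006 -0.0002]
-0.01 delta tool [ 0.0028 -0.0006  0.0097]
-0.02 delta tool [ 0.0043 -0.0006  0.0196]
```

View pics/z31.png

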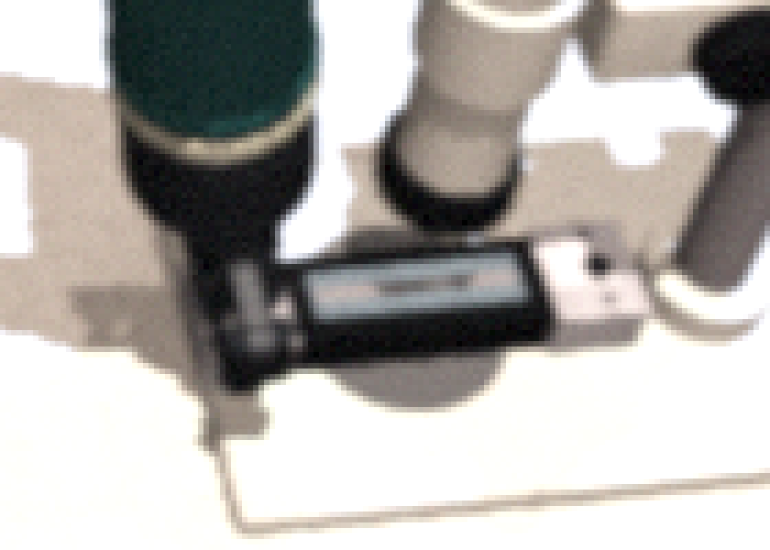

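send_rows(moves=[{"grip":0.1,"translation":[0,0,0],"turn":[0,0,0]},{"grip":0.3,"translation":[0,0,0],"turn":[0,0,0]},{"grip":0.6,"translation":[0,0,0],"turn":[0,0,0]},{"grip":0.6,"translation":[0,0,0],"turn":[0,0,0]},{"grip":0.6,"translation":[0.01,0,0],"turn":[0,0,0]},{"grip":0.6,"translation":[0.02,0,-0.02],"turn":[0,0,0]},{"grip":0.6,"translation":[0.02,0,-0.03],"turn":[0,0,0]},{"grip":0.6,"translation":[0.02,0,-0.03],"turn":[0,0,0]},{"grip":0.6,"translation":[0.02,0,-0.03],"turn":[0,0,0]},{"grip":0.6,"translation":[0,0,0],"turn":[0,0,0]},{"grip":0.6,"translation":[0,0,0],"turn":[0,0,0]}])

```text
time_s: 27.95
position: [0.4403, -0.2029, 0.0919]
orientation: [0.073, 0.222, 0.972, -0.019]
contact_force: [0.1, -0.8, -0.7]
opening: 0.802
```

Run:
```python
from h import *
st()
p=snap('wrist','w18'); snap('top','t18')
p=env.get_image('side'); g=cv2.resize(p['color'][260:360,320:460,::-1],None,fx=5.5,fy=5.5,interpolation=3); cv2.imwrite('pics/z32.png',cv2.convertScaleAbs(g,alpha=1.1))
```

```text
t 27.95 p [ 0.4403 -0.2029  0.0919] xaz 154.32 z [ 0.134 -0.069 -0.989] F [ 0.1 -0.8 -0.7] open 0.802 j [-0.59  0.27  2.01  0.03  0.71 -1.73]
```

View pics/z32.png

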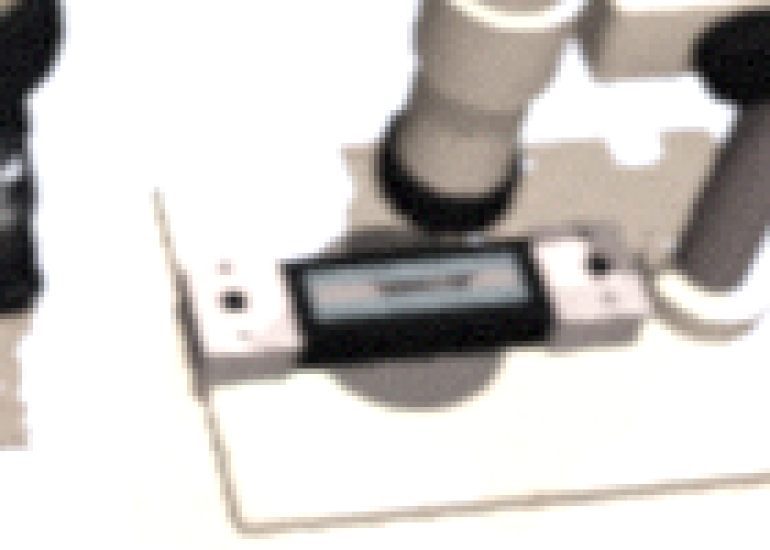

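View pics/w18.png

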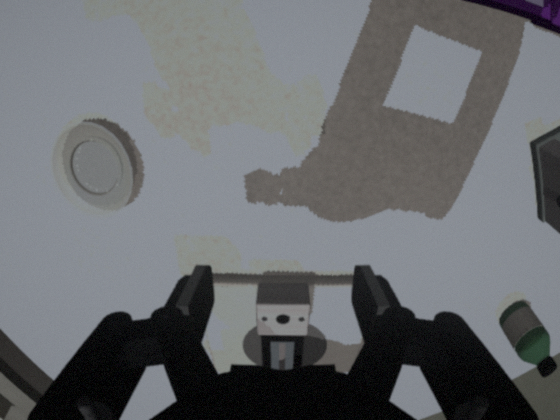

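View pics/t18.png

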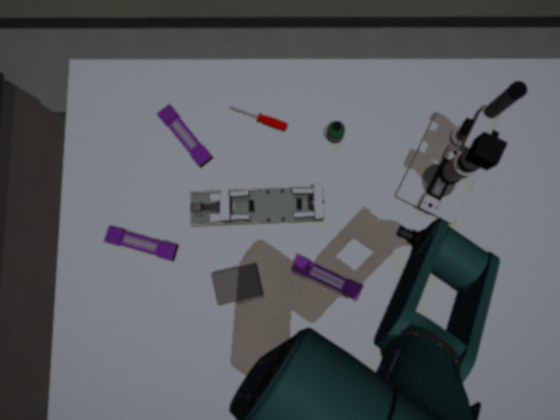

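Run:
```python
from h import *
p=env.get_image('side')
z=lambda x,y:(260+y/5.5,320+x/5.5)
a=onz(p,z(235,300),.048);b=onz(p,z(598,263),.048);print(a,b,np.linalg.norm(a-b),'mid',(a+b)/2,'disc',onz(p,(317.9,392.7),.018), np.degrees(np.arctan2(*(a-b)[1::-1])))
t=env.get_image('top'); g=cv2.resize(t['color'][140:225,390:480,::-1],None,fx=6.5,fy=6.5,interpolation=3); cv2.imwrite('pics/z33.png',cv2.convertScaleAbs(g,alpha=1.6))
```

```text
[ 0.52963321 -0.25111521  0.048     ] [ 0.66990156 -0.31947839  0.048     ] 0.15604081489670102 mid [ 0.59976739 -0.2852968   0.048     ] disc [ 0.59820844 -0.28358312  0.018     ] 154.01659146843417
```

View pics/z33.png

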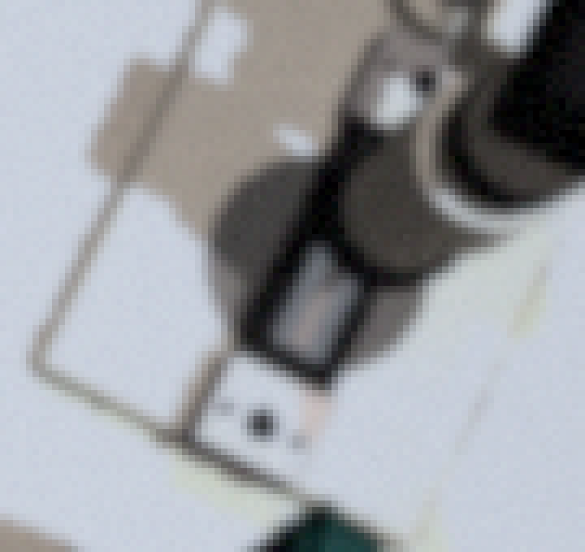

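Run:
```python
from h import *
t=env.get_image('top'); print(onz(t,(178.7,442.9),.048),onz(t,(180.9,438.6),.018))
env.job_done()
```

```text
[ 0.59989359 -0.28230271  0.048     ] [ 0.59895209 -0.27888519  0.018     ]
the job is handed in; nothing more can be done
```

The job is done and handed in after about 28 s. The flow cell lies flat, window up, on the microscope's base plate, let go and with its middle under the lens.

**What I did:** I lifted the pawl and pulled the jaw back about 18 mm. I took the cell out by its middle, laid it on free bench and let go. I then regripped it by the end cap nearest the robot and set it under the lens from the open front.

**Last checks:**
- The cell's middle measures about 2.3 mm from the centre of the stage mark in the side camera and about 3.5 mm in the top camera. The limit is 15 mm.
- The two cameras disagree by about 3 to 5 mm on the same points, which is a little more than the stated calibration.
- The gripper is open and clear of everything, with wrist force near zero. I saw no contact with the lens head, and in the last top view the bystanders and the purple look-alikes look unmoved by eye.

**What did not go as expected:**
- **Finger length:** the fingers end about 30 mm above the reported tool tip. My first close went just above the pawl tab and gripped nothing. I corrected the height from the pictures and the force reading, and the second try held.
- **Tilt:** a first, steeper tilt for the end-cap grip ran into a wrist joint limit. I used about 0.15 rad instead.

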